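# Mount the masking-tape roll on its stand's spindle

## Robot

A 6-joint arm with a two-finger parallel gripper is mounted at the origin on the work surface. World frame = base frame: x ahead of the robot, y to its left, z up, the work surface at z = 0. Lengths are in m, angles in degrees, forces in N, time in s.
With the tool pointing down it reaches from about 0.275 to 0.85 m from the base axis. Payload 19 kg.
Tool frame: the origin (TCP) lies where the fingers leave the gripper's body, on its centre line; the fingertips stand 73 mm ahead of it and the grasp point (between the pads) lies 54 mm ahead of it; z points along the fingers, y is the direction in which the jaws open and shut (so a half turn about z gives the same grasp; the last joint's range is limited). The gripper opens to 85 mm and grips with 20 to 120 N. Pads are 22 mm wide; open, the fingers measure 114 mm over their backs; the gripper's body (76 mm by 85 mm) begins 54 mm behind the grasp point. The pads swing forward as they close: fully open they stand 13 mm farther back than shut.
Start: joints at [64.515, 8.623, 82.357, -0, 89.026, -7.678], TCP at [0.176, 0.547, 0.304] pointing down, gripper open.
Joint ranges: [-160.23, 160.23], [-39.13, 120.54], [6.94, 153.29], [-79.49, 259.48], [9.18, 160.14], [-161.06, 161.06]. Speed limits (degrees/s): [108.29, 108.29, 127.2, 172.46, 172.46, 172.46].

## Interface

Orientations are given as a 3x3 rotation matrix whose columns are the frame's x, y, z axes.
In Python, from station import ctrl gives the robot as it stands. The module is installed in compiled form; this text tells all that it offers.
- The arm moves only by the tool apply_moves, never from a script. Its argument "targets" is one flat list of numbers, 5 for each row, row after row: the closure, from 0 (fully open) to 1 (shut), then the shift along the tool's x, y, z in cm, then the turn about the tool's z in rad. In form: [gripper, tx, ty, tz, roll, gripper, tx, ty, tz, roll, ...]. A call has 1 to 8 rows; each row shifts and turns the commanded pose from where the row before left it, along the tool's axes as they then stand; what a row does not reach is not made up. A row lasts 1/8 s, in which the tool goes at most 62.5 mm and 10.7 degrees, less where a joint would pass 70% of its speed; a pose out of reach is approached as far as the arm can. A call is refused whole if a number of a shift passes 6.25 or a number of a turn 0.188, either way. A call with a gripper value outside its range is refused whole. The fingers move at their own pace and stop on an object; "grip_force" is the grip in N (left out, the last holds). Time passes only in rows, so rows that do not move let the fingers close. It gives the time, the measured TCP pose, the force and the opening at its end, in the units of the state.
- ctrl.observe(): the state, without advancing time (a new reading comes with each control period).
- ctrl.capture(name): name is "scene" or "top"; returns (picture, depth): 420x560x3 uint8, blue, green, red; 420x560 float32, m along the optical axis (not along the pixel's ray), 0 where there is no reading.
- ctrl.calibration(name): a dict with "fx", "fy", "cx", "cy" (pixels), "T" (4x4, takes a point from camera to world coordinates). Camera axes: x right, y up, looking along -z (the intrinsics and any distortion apply to the point x, -y, -z); pixel columns grow to the right and rows downward; lengths in m; the calibration is good to about 2 mm. A picture is of the moment at which its call begins. calibration takes no time and is no camera call.
- ctrl.close_job(): hands the job in, once; it reports no verdict.
The state is a dict: "clock": time; "joint_pos": joint angles; "joint_vel": joint speeds; "joint_efforts": joint torques, N m; "tcp_pos": TCP position; "tcp_rot": TCP orientation; "ft_force": force on the tool from outside, world axes, zero at the start; "torque": the same for the moment, N m; "gripper_width": finger opening in m.
Only numpy, scipy, OpenCV 4.12 (cv2) and the standard library are available. Lean on these libraries where they do the work, as an engineer would, in place of code of your own. Each camera call takes 0.05 s, during which the arm holds its last target.

## Task

Get the wide masking-tape roll mounted on its stand: pull the dark wooden packer out from between the roll and the plywood cheek and leave it in the grey scrap tray, then thread the spindle from the blue cheek through the roll and on through the plywood cheek, and push it fully home until its red head sits flush against the blue cheek. Leave the roll standing between the cheeks and do not knock over or shove aside the pots, bowl, bottle, jar and mug around.

Things in the scene. Friction and masses are not known exactly. Their poses are not given: they have to be found in the camera images.
- stand: Roll stand, fixed to the table: plywood base 120 (x) x 150 (y) x 12 mm, two upright cheeks 90 wide, 14 thick. Origin: centre of the base's underside, z up. Blue entry cheek y = -59 to -45, plywood far cheek y = 45 to 59. Through bores 19 dia, both on one axis parallel to y at x = 0. Cheeks (and bores) are set together in height: axis 63 to 77 above the table, tops 26 higher, to be found by eye or feel. Insert along +y.
- roll: Yellow wide masking-tape roll, loose, standing on the stand's base between the cheeks, kept from rolling by two low bars: 90 dia, core hole 64 dia, 60 mm wide along its y (parallel to the stand's y). Origin: lowest point of the rim, mid-width; top 102 above the table. Its hole surrounds the bore axis with room to spare; it need not be touched.
- packer: Dark wooden packer board 40 (x) x 12 (y) x 128 (z) mm, 80 g, standing on the stand's base (12 above the table) against the plywood cheek's inner face, covering the far bore. Origin: centre of its underside. A steel sprung plate (60 wide, 15 to 45 above the table, below the bores) pinches it against that cheek with about 3.5 N; pulling it up takes under 9 N.
- packer_mid (a point): Middle of the packer board, on its axis, 64 mm above its underside.
- packer_top (a point): Centre of the packer's top edge, 140 mm above the table at the start: 38 stand clear above the roll, 37 or more above the cheeks. Grip it there across the 12 mm thickness, fingers closing along the stand's y.
- spindle: Aluminium spindle with red head, 100 to 200 g. Shank 16 dia, 168 mm long along the body's +y, last 8 tapering to 12 dia; head a disc 40 dia, 14 thick, y = -14 to 0. Origin: on the axis at the head's shoulder; balance point about y = 35 to 45. Starts level in its rest, axis 34 above the table.
- spindle_tip (a point): Leading end of the spindle, on its axis (168 mm from the shoulder).
- spindle_head (a point): Centre of the flat outer face of the red head. Gripped about 41 mm from the shoulder, the spindle can be carried until its tip is some 8 mm into the far bore; then the hand meets the blue cheek and the last 55 mm or so is a push on this face.
- rest: Wooden spindle rest, fixed: plate 50 (x) x 150 (y) x 6, two saddles 8 thick at y = -51 and +51 mm, 35 wide (x), with lugs up to 38 above the table either side of the shank. Origin: centre of the underside. Spindle's shoulder starts at y = -67; the shank is free between the saddles.
- tray: Grey scrap tray, fixed, open top: 190 (x) x 150 (y) x 40 high, walls and floor 5 thick; origin: centre of its underside. The packer may stand, lean or lie in it.
- green_pot: Bystander: green open plastic pot, 72 dia, 55 high (mm), loose; origin: centre of its underside.
- blue_bowl: Bystander: blue bowl, 130 dia, 50 high (mm), loose; origin: centre of its underside.
- glue: Bystander: white glue bottle, 60 dia, 150 high (mm), loose; origin: centre of its underside.
- red_jar: Bystander: red paint jar with white lid, 68 dia, 80 high (mm), loose; origin: centre of its underside.
- brush_mug: Bystander: white mug holding brushes, 80 dia, 100 high, brushes up to 215 (mm), loose; origin: centre of its underside.
Mind the look-alikes: they are no part of the job. Of the things that look like the stand, take the one that is nearest to the robot's base at the start. There is more than one size of the packer; the one meant has the size given above.

How it is judged:
By the outcome, as a careful person would: the job done as asked, in the order asked, and still so for the second after the job is handed in, with the robot touching nothing.
It also fails if it takes over 72 s, if anything falls off the work surface, if the arm or the gripper's body presses on something with over 40 N, if the wrist force passes 120 N, or if a joint passes its speed limit or range.

## Working session

There is one attempt and no reset: what is moved stays moved. The work goes in short steps, Python scripts to look and compute and a tool call to move; the robot and the scene stay as the last step left them, time stands still between calls to the robot, and variables do not carry over. Pictures are saved under pics/ and viewed, and the job is handed in when it is done.

Besides the shell and the picture viewer there is one more tool, called after ">>>" as name(argument=value, ...), one argument or row to a line, values as JSON. apply_moves: Moves the arm, as the interface text tells. Its arguments: {"type":"object","properties":{"targets":{"type":"array"},"grip_force":{"type":"number"}},"required":["targets"]}

```bash
mkdir -p pics
cat > h.py <<'E'
import numpy as np, cv2
from station import ctrl
def cap(n,f):
    p,d=ctrl.capture(n); cv2.imwrite('pics/'+f+'.png',p); np.save('pics/'+f+'.npy',d); return p,d
def pts(n,d):
    c=ctrl.calibration(n); v,u=np.indices(d.shape)
    P=np.stack([(u-c['cx'])/c['fx']*d,-(v-c['cy'])/c['fy']*d,-d],-1)
    T=c['T']; W=P@T[:3,:3].T+T[:3,3]; W[d==0]=np.nan; return W
def ray(n,u,v):
    c=ctrl.calibration(n);T=c['T']
    return T[:3,3],T[:3,:3]@np.array([(u-c['cx'])/c['fx'],-(v-c['cy'])/c['fy'],-1])
def onz(n,u,v,z):
    o,r=ray(n,u,v); return o+r*(z-o[2])/r[2]
E
python3 - <<'E'
from h import *
for n in('scene','top'):
    cap(n,n+'0'); print(ctrl.calibration(n))
print(ctrl.observe())
E
```

```text
{'fx': 470.0344498203568, 'fy': 470.0344498203568, 'cx': 284.01129858405403, 'cy': 209.97093306438947, 'T': array([[ 0.53021222, -0.50437355,  0.6815294 ,  1.4798423 ],
       [ 0.84773571,  0.30132643, -0.43651639, -0.51523304],
       [ 0.0148045 ,  0.80920313,  0.58734242,  0.90973333],
       [ 0.        ,  0.        ,  0.        ,  1.        ]])}
{'fx': 398.0564263202406, 'fy': 398.0564263202406, 'cx': 272.8796156632321, 'cy': 212.78130741639046, 'T': array([[ 0.02507074,  0.99075294, -0.1333419 ,  0.35311224],
       [-0.9995803 ,  0.02678075,  0.01104599,  0.09408757],
       [ 0.01451484,  0.13300901,  0.99100854,  1.5848718 ],
       [ 0.        ,  0.        ,  0.        ,  1.        ]])}
{'clock': 0.1, 'joint_pos': array([ 6.45162126e+01,  8.64660058e+00,  8.23887363e+01,  9.64589188e-04,
        8.90266654e+01, -7.67837976e+00]), 'joint_vel': array([-0.0114836 , -0.0948763 , -0.19175263, -0.0965843 , -0.10189771,
        0.0006753 ]), 'joint_efforts': array([ 4.58162336e-03, -7.14375901e+01, -5.71791065e+01, -4.68981889e-04,
        7.37649476e-03, -1.14298723e-04]), 'tcp_pos': array([0.17578459, 0.54731688, 0.30335576]), 'tcp_rot': array([[-9.52100408e-01,  3.05785190e-01, -4.80793611e-04],
       [ 3.05785525e-01,  9.52099928e-01, -9.69616396e-04],
       [ 1.61269228e-04, -1.07019189e-03, -9.99999414e-01]]), 'ft_force': array([ 0.01630825, -0.26671209, -0.94890249]), 'torque': array([-0.05369954, -0.02075949, -0.01825482]), 'gripper_width': 0.08590269046918407}
```

View pics/scene0.png

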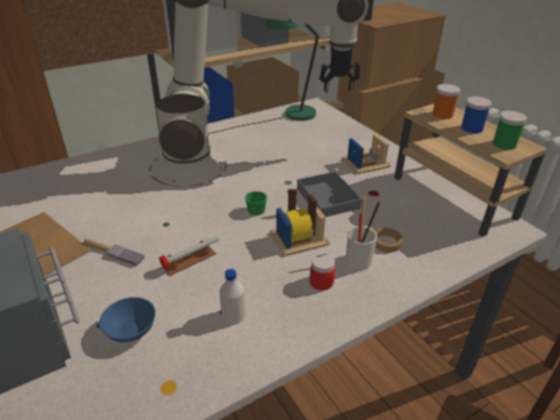

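View pics/top0.png

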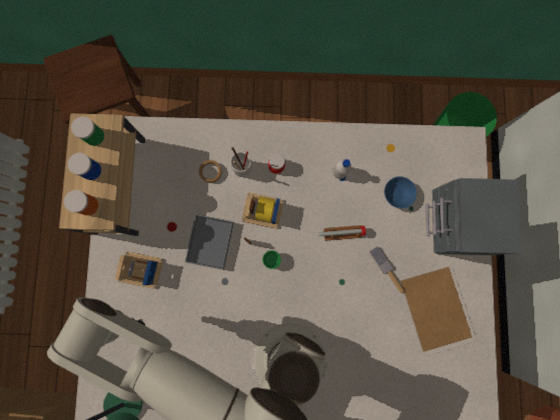

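Run:
```python
from h import *
p=cv2.imread('pics/scene0.png'); q=cv2.imread('pics/top0.png')
a=cv2.resize(p[160:280,140:400],None,fx=3,fy=3,interpolation=cv2.INTER_CUBIC)
b=cv2.resize(q[140:290,180:380],None,fx=4,fy=4,interpolation=cv2.INTER_CUBIC)
cv2.imwrite('pics/sz.png',a);cv2.imwrite('pics/tz.png',b)
```

```text
(no output)
```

View pics/sz.png

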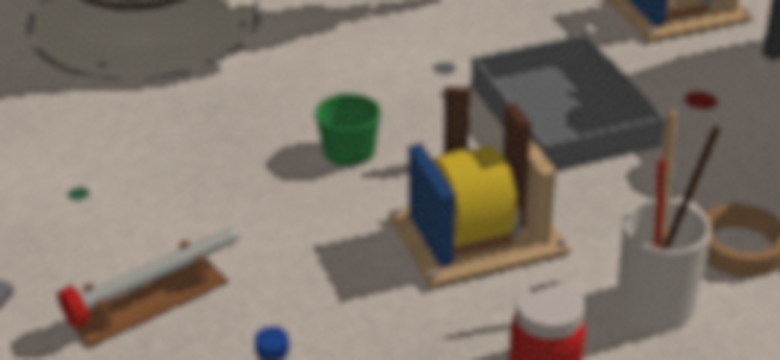

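View pics/tz.png

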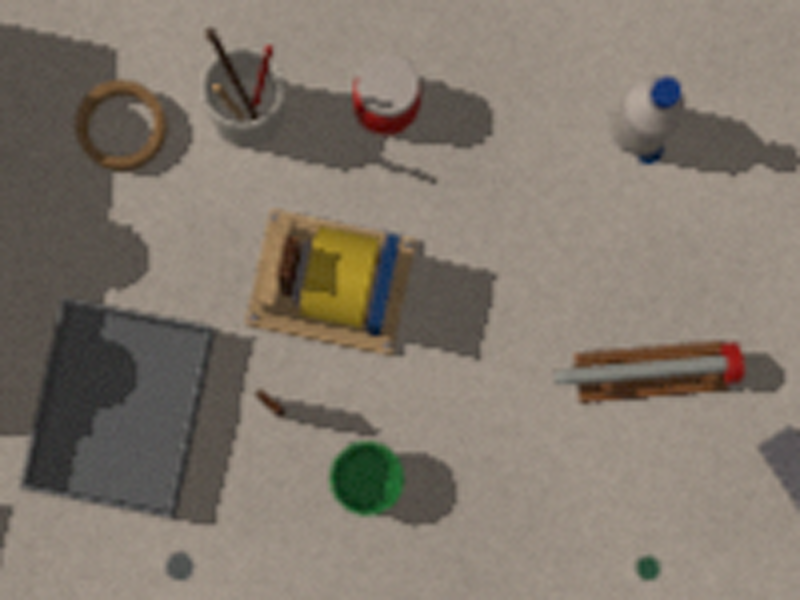

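Run:
```python
from h import *
q=cv2.imread('pics/top0.png'); d=np.load('pics/top0.npy'); W=pts('top',d)
p=cv2.imread('pics/scene0.png'); ds=np.load('pics/scene0.npy'); S=pts('scene',ds)
def box(n,I,W,u0,u1,v0,v1,cond):
    m=np.zeros(I.shape[:2],bool); m[v0:v1,u0:u1]=1
    h=cv2.cvtColor(I,cv2.COLOR_BGR2HSV).astype(int); H,Sa,V=h[...,0],h[...,1],h[...,2]
    m&=cond(H,Sa,V); X=W[m]; X=X[~np.isnan(X[:,0])]
    return m,X
def summ(t,X):
    r=cv2.minAreaRect((X[:,:2]*1000).astype(np.float32))
    print(t,len(X),'zq',np.round(np.percentile(X[:,2],[2,50,90,98])*1000),'rect c',np.round(r[0],1),'sz',np.round(r[1],1),'ang',round(r[2],2))
tb=np.isfinite(W[...,2]); print('table z top',np.nanmedian(W[240:330,300:350,2]),'scene',np.nanmedian(S[220:250,200:230,2]))
blue=lambda H,s,V:(H>100)&(H<125)&(s>120)
yel=lambda H,s,V:(H>22)&(H<35)&(s>150)
red=lambda H,s,V:((H<6)|(H>174))&(s>160)
gray=lambda H,s,V:(s<45)
for n,I,w,B in(('top',q,W,dict(stand=(240,290,190,232),sp=(315,370,222,245),tr=(180,240,210,275))),('scene',p,S,dict(stand=(265,335,185,255),sp=(155,225,230,275),tr=(295,365,172,215)))):
    print(n)
    for nm,c in(('blue',blue),('yel',yel)):
        m,X=box(n,I,w,*B['stand'],c); summ(nm,X)
        if nm=='blue':
            Y=X[X[:,2]>np.percentile(X[:,2],95)-0.006]; summ('bluetop',Y)
    m,X=box(n,I,w,*B['stand'],lambda H,s,V:(V>-1)); 
    for lo,hi in((.004,.018),(.08,.115),(.12,.16)):
        Y=X[(X[:,2]>lo)&(X[:,2]<hi)]
        if len(Y)>3: summ('stand z%s-%s'%(lo,hi),Y)
    m,X=box(n,I,w,*B['sp'],red); summ('red',X[X[:,2]>.012])
    m,X=box(n,I,w,*B['sp'],lambda H,s,V:(s<60));Y=X[X[:,2]>.03]; summ('shank',Y)
    c=Y.mean(0);u,s_,vt=np.linalg.svd(Y-c);print(c,vt[0])
    m,X=box(n,I,w,*B['sp'],lambda H,s,V:V>-1);Y=X[(X[:,2]>.004)]; summ('rest+sp',Y)
    m,X=box(n,I,w,*B['tr'],lambda H,s,V:(V>-1));Y=X[(X[:,2]>.03)&(X[:,2]<.05)]; summ('traywall',Y)
X=W[234:248,243:253].reshape(-1,3);X=X[X[:,2]>.04];summ('otherpacker',X)
print(np.round(W[236:244,243:253,2]*1000))
```

```text
table z top -0.0009897558707532284 scene 0.0024229458107097868
top
blue 65 zq [ 79.  98. 102. 105.] rect c [564.1  67.8] sz [10.3 86.6] ang 79.41
bluetop 37 zq [ 98. 100. 103. 106.] rect c [563.9  68.6] sz [ 9.4 83.8] ang 81.46
yel 345 zq [ 53.  93. 101. 104.] rect c [571.7 110.2] sz [59.6 83.9] ang 78.9
stand z0.004-0.018 531 zq [ 4. 10. 15. 17.] rect c [574.4 110.1] sz [166.  197.4] ang 1.67
stand z0.08-0.115 485 zq [ 82.  97. 102. 105.] rect c [576.1 120.6] sz [118.5  90. ] ang 79.56
stand z0.12-0.16 40 zq [126. 139. 143. 145.] rect c [578.3 159.4] sz [11.9 38. ] ang 80.05
red 40 zq [29. 49. 55. 57.] rect c [ 502.  -275.6] sz [36.2 16.2] ang 8.59
shank 161 zq [31. 39. 43. 48.] rect c [ 492.6 -183.2] sz [ 15.1 164.6] ang 6.53
[ 0.4919687  -0.18240308  0.03935487] [-0.10815836  0.99412586 -0.00394278]
rest+sp 480 zq [ 4. 31. 44. 53.] rect c [ 491.9 -202.5] sz [ 88.2 210.5] ang 1.55
traywall 249 zq [31. 38. 43. 46.] rect c [444.2 324.5] sz [150.7 190. ] ang 80.48
scene
blue 311 zq [ 24.  69. 100. 103.] rect c [570.4  65.8] sz [11.  85.3] ang 78.81
bluetop 63 zq [ 97. 100. 103. 104.] 
[... 527 characters left out ...]
83.7] sz [ 30.7 166.9] ang 5.13
[ 0.49529117 -0.18591241  0.04024025] [ 0.10504315 -0.99446203  0.0033489 ]
rest+sp 1252 zq [ 4.  9. 43. 53.] rect c [ 455.6 -188.3] sz [207.  207.8] ang 63.89
traywall 472 zq [30. 38. 43. 45.] rect c [437.6 294.3] sz [215.1 197.9] ang 79.53
otherpacker 22 zq [52. 89. 93. 96.] rect c [449.4 174.5] sz [27.2  8. ] ang 47.49
[[-6. -0. -4.  5. -3. -9. -2. -5. -3. -3.]
 [-4. 92. 87. -4. -6.  2. -3.  4. -3. -3.]
 [90. 85. 93. 91. -8. -5.  0.  2.  4.  2.]
 [-1. 90. 88. 86. 89. -3. -4. -5. -2. -6.]
 [-1.  5. 77. 97. 88. 87.  4. -3. -6.  3.]
 [ 6. -3. -4. 47. 91. 93. 93.  1. -1. -4.]
 [-6. -7. -1. -4. 16. 94. 88. 59.  1.  1.]
 [ 3. -4.  5.  2. -2. -2. 61. 22.  1. -1.]]
```

Run:
```python
from h import *
W=pts('top',np.load('pics/top0.npy'));S=pts('scene',np.load('pics/scene0.npy'))
for n,(u0,u1,v0,v1) in dict(mug=(225,252,145,180),jar=(262,290,150,178),glue=(330,352,155,182),bowl=(380,418,172,212),pot=(260,284,246,272)).items():
    X=W[v0:v1,u0:u1].reshape(-1,3);X=X[X[:,2]>.03]
    print(n,X.min(0).round(3),X.max(0).round(3))
for nm,w,(u0,u1,v0,v1) in(('top',W,(235,295,185,235)),('sc',S,(265,335,180,255))):
    X=w[v0:v1,u0:u1].reshape(-1,3);X=X[np.isfinite(X[:,0])]
    yw=np.radians(-10);R=np.array([[np.cos(yw),-np.sin(yw)],[np.sin(yw),np.cos(yw)]])
    L=(X[:,:2]-[.571,.1205])@R
    for k,m in(('packtop',(abs(L[:,1]-.039)<.008)&(X[:,2]>.13)&(abs(L[:,0])<.018)),('blue',(abs(L[:,1]+.052)<.004)&(X[:,2]>.08)&(abs(L[:,0])<.04)),('ply',(abs(L[:,1]-.052)<.004)&(X[:,2]>.08)&(X[:,2]<.112)&(abs(L[:,0])<.04)),('roll',(abs(L[:,1])<.02)&(X[:,2]>.08)&(abs(L[:,0])<.006))):
        z=X[m,2];print(nm,k,len(z),np.percentile(z,[10,25,50,75,90]).round(4))
    m=(X[:,2]>.092)&(X[:,2]<.112)&(abs(L[:,1])<.065)&(abs(L[:,0])<.055)
    print('L range blue x',np.percentile(L[m&(L[:,1]<-.042),0],[0,3,97,100]).round(4),'y',np.percentile(L[m,1],[0,1,99,100]).round(4))
```

```text
mug [0.71 0.17 0.03] [0.787 0.247 0.215]
jar [0.728 0.038 0.032] [0.792 0.102 0.086]
glue [ 0.713 -0.215  0.03 ] [ 0.77  -0.158  0.155]
bowl [ 0.595 -0.483  0.03 ] [ 0.722 -0.356  0.057]
pot [0.347 0.045 0.03 ] [0.415 0.114 0.059]
top packtop 34 [0.1343 0.1373 0.1389 0.1413 0.1432]
top blue 47 [0.0948 0.0965 0.0989 0.101  0.1028]
top ply 41 [0.0945 0.0963 0.0972 0.0998 0.1029]
top roll 32 [0.0973 0.0981 0.0994 0.1013 0.1031]
L range blue x [-0.04   -0.0378  0.0469  0.0496] y [-0.0579 -0.0577  0.0594  0.0603]
sc packtop 44 [0.132  0.1382 0.1407 0.1422 0.1431]
sc blue 58 [0.0931 0.0989 0.1005 0.1021 0.1031]
sc ply 22 [0.0975 0.0992 0.1011 0.1023 0.1033]
sc roll 32 [0.1007 0.1019 0.1027 0.1037 0.1052]
L range blue x [-0.0433 -0.0372  0.0482  0.0494] y [-0.0592 -0.0583  0.0594  0.0617]
```

>>> apply_moves(
  targets=[0.5,-6.25,0,0,-0.136,0.5,-6.25,0,0,0,0.5,0,-6.25,0,0,0.5,0,-6.25,0,0,0.5,-5,-5,0,0,0.5,0,0,0,0],
  grip_force=60,
)

```text
clock: 0.85
tcp_pos: [0.3126, 0.3404, 0.3041]
tcp_rot: [[-0.984, 0.178, 0.001], [0.178, 0.984, -0.0], [-0.001, -0.0, -1.0]]
ft_force: [-0.4, 0.9, -0.3]
gripper_width: 0.0425
```

>>> apply_moves(
  targets=[0.5,-4.9,-2.2,0,0,0.5,-4.9,-2.2,0,0,0.5,-4.9,-2.2,0,0,0.5,-4.9,-2.2,0,0,0.5,-4.9,-2.2,0,0,0.5,-4.85,-2.1,0,0,0.5,0,0,0,0,0.5,0,0,0,0],
)

```text
clock: 1.85
tcp_pos: [0.577, 0.1638, 0.3033]
tcp_rot: [[-0.985, 0.174, -0.001], [0.174, 0.985, 0.0], [0.001, -0.0, -1.0]]
ft_force: [0.1, -0.9, 1.4]
gripper_width: 0.0428
```

>>> apply_moves(
  targets=[0.5,-0.17,-0.4,3,0,0.5,0,0,4,0,0.5,0,0,3,0,0.5,0,0,1.9,0,0.5,0,0,0,0,0.5,0,0,0,0],
)

```text
clock: 2.6
tcp_pos: [0.5785, 0.1592, 0.1863]
tcp_rot: [[-0.985, 0.174, 0.002], [0.174, 0.985, 0.0], [-0.002, 0.0, -1.0]]
ft_force: [0.1, -0.5, 0.2]
gripper_width: 0.0427
```

Run:
```python
from h import *
p,_=cap('scene','s1'); cv2.imwrite('pics/s1z.png',cv2.resize(p[110:270,200:400],None,fx=4,fy=3.7,interpolation=cv2.INTER_CUBIC))
print(ctrl.observe()['tcp_pos'])
```

```text
[0.57860483 0.15910484 0.18633563]
```

View pics/s1z.png

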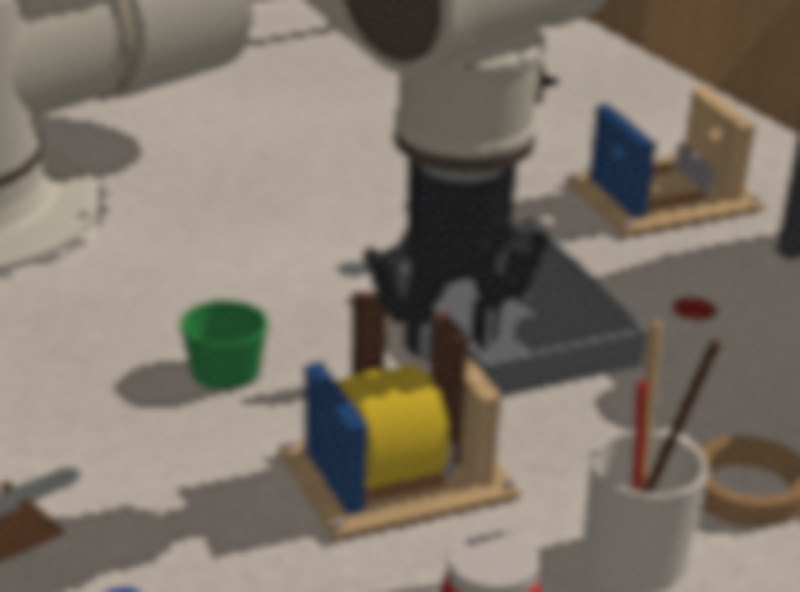

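>>> apply_moves(
  targets=[0.5,0,0,0.2,0,1,0,0,0,0,1,0,0,0,0,1,0,0,0,0,1,0,0,0,0,1,0,0,0,0],
  grip_force=60,
)

```text
clock: 3.4
tcp_pos: [0.5783, 0.1589, 0.1832]
tcp_rot: [[-0.985, 0.174, 0.0], [0.174, 0.985, 0.0], [-0.0, 0.0, -1.0]]
ft_force: [-0.2, 1.2, 5.2]
gripper_width: 0.0107
```

>>> apply_moves(
  targets=[1,0,0,-0.5,0,1,0,0,-1,0,1,0,0,-2,0,1,0,0,-2,0,1,0,0,-2,0,1,0,0,-2,0,1,0,0,-2,0,1,0,0,-2,0],
)

```text
clock: 4.4
tcp_pos: [0.5781, 0.1587, 0.3193]
tcp_rot: [[-0.985, 0.174, 0.001], [0.174, 0.985, -0.0], [-0.001, -0.0, -1.0]]
ft_force: [-1.2, -0.7, 0.1]
gripper_width: 0.011
```

Run:
```python
from h import *
p,_=cap('scene','s2'); cv2.imwrite('pics/s2z.png',cv2.resize(p[110:270,200:400],None,fx=4,fy=3.7,interpolation=cv2.INTER_CUBIC))
o=ctrl.observe();print(o['tcp_pos'],o['gripper_width'],o['ft_force'])
```

```text
[0.57852803 0.15880031 0.32209284] 0.011396268131907167 [-1.07150721  0.20657538  3.05221181]
```

View pics/s2z.png

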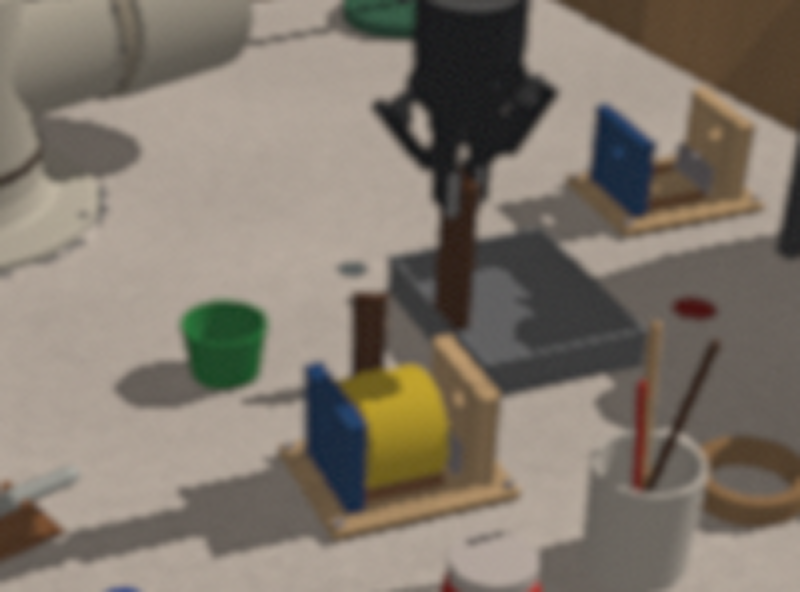

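>>> apply_moves(
  targets=[1,3.26,3.9,0,0,1,3.26,3.9,0,0,1,3.26,3.9,0,0,1,3.26,3.9,0,0,1,3.26,3.9,0,0,1,0,0,0,0,1,0,0,0,0,1,0,0,0,0],
)

```text
clock: 5.45
tcp_pos: [0.4522, 0.3784, 0.3179]
tcp_rot: [[-0.985, 0.175, 0.0], [0.175, 0.985, -0.0], [-0.0, -0.0, -1.0]]
ft_force: [0.9, 0.1, 0.0]
gripper_width: 0.0111
```

Run:
```python
from h import *
o=ctrl.observe();print(o['tcp_pos'],o['gripper_width'],o['ft_force'])
p,_=cap('top','t3'); cv2.imwrite('pics/t3z.png',cv2.resize(p[140:290,150:350],None,fx=4,fy=4,interpolation=cv2.INTER_CUBIC))
p,_=cap('scene','s3'); cv2.imwrite('pics/s3z.png',cv2.resize(p[90:250,200:400],None,fx=4,fy=3.7,interpolation=cv2.INTER_CUBIC))
```

```text
[0.45218962 0.37842909 0.31790849] 0.01112458487312536 [0.88436208 0.11183717 0.00208409]
```

View pics/t3z.png

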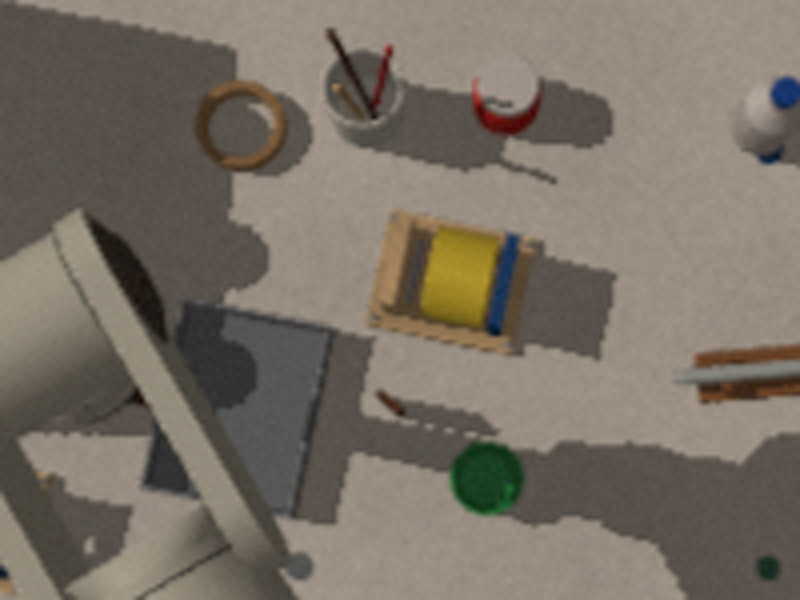

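View pics/s3z.png

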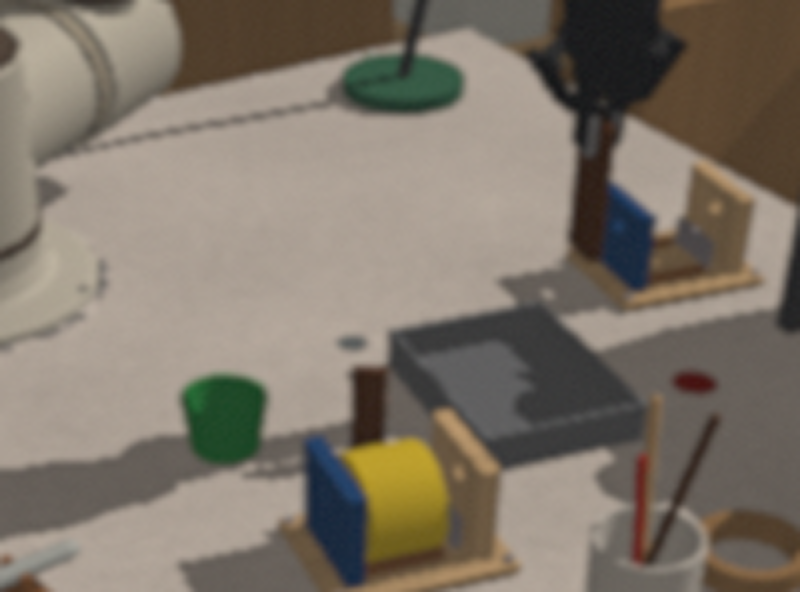

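>>> apply_moves(
  targets=[1,0,0,3,0,1,0,0,4,0,1,0,0,3.5,0,1,0,0,2,0,1,0,0,0.8,0,1,0,0,0.4,0,1,0,0,0.2,0,1,0,0,0,0],
)

```text
clock: 6.55
tcp_pos: [0.4518, 0.3793, 0.1794]
tcp_rot: [[-0.985, 0.174, 0.001], [0.174, 0.985, 0.0], [-0.001, 0.0, -1.0]]
ft_force: [-0.2, -0.1, 0.0]
gripper_width: 0.0109
```

Run:
```python
from h import *
o=ctrl.observe();print(o['tcp_pos'],o['gripper_width'],o['ft_force'])
p,_=cap('scene','s4'); cv2.imwrite('pics/s4z.png',cv2.resize(p[90:250,200:400],None,fx=4,fy=3.7,interpolation=cv2.INTER_CUBIC))
```

```text
[0.45176991 0.37929588 0.17940608] 0.010906946604187269 [-0.16243493 -0.11025513  0.02525166]
```

View pics/s4z.png

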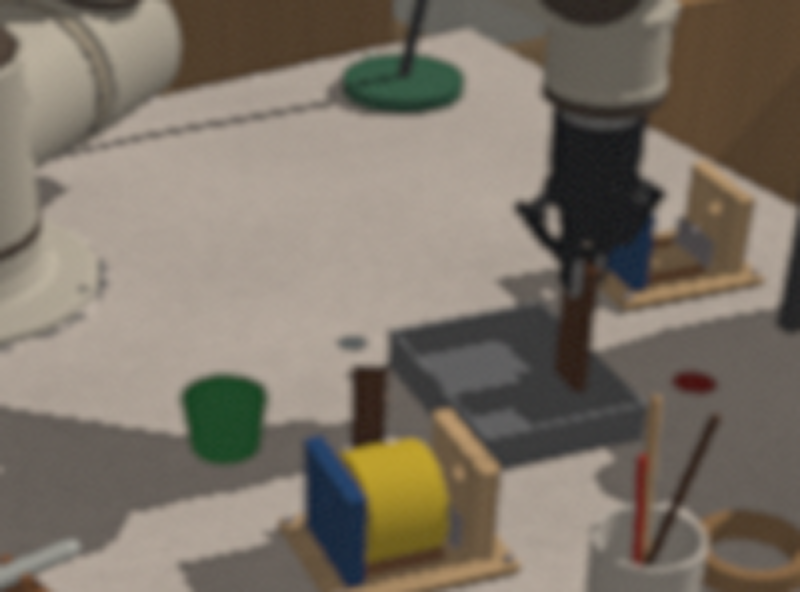

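>>> apply_moves(
  targets=[1,0,0,0.2,0,1,0,0,0.1,0,1,0,0,0,0],
)

```text
clock: 6.98
tcp_pos: [0.4517, 0.3793, 0.1762]
tcp_rot: [[-0.985, 0.174, 0.0], [0.174, 0.985, 0.0], [-0.0, 0.0, -1.0]]
ft_force: [-0.3, -1.3, 3.4]
gripper_width: 0.0108
```

>>> apply_moves(
  targets=[0.7,0,0,0,0,0.5,0,0,0,0,0.5,0,0,0,0,0.5,0,0,-2,0,0.5,0,0,-4,0,0.5,0,0,-5,0,0.5,0,0,0,0],
)

```text
clock: 7.85
tcp_pos: [0.4523, 0.3797, 0.2899]
tcp_rot: [[-0.985, 0.174, 0.005], [0.174, 0.985, 0.003], [-0.005, 0.004, -1.0]]
ft_force: [0.6, -0.5, -0.9]
gripper_width: 0.0428
```

Run:
```python
from h import *
o=ctrl.observe();print(o['tcp_pos'],o['gripper_width'],o['ft_force'])
p,_=cap('scene','s5'); cv2.imwrite('pics/s5z.png',cv2.resize(p[90:250,200:400],None,fx=4,fy=3.7,interpolation=cv2.INTER_CUBIC))
W=pts('top',np.load('pics/t3.npy'));p=cv2.imread('pics/t3.png')
# stand geometry from clear view: base, cheek tops
h=cv2.cvtColor(p,cv2.COLOR_BGR2HSV)
X=W[185:240,235:295].reshape(-1,3);X=X[np.isfinite(X[:,0])]
Y=X[(X[:,2]>.085)&(X[:,2]<.115)]
r=cv2.minAreaRect((Y[:,:2]*1000).astype(np.float32));print('cheeks',r)
S=pts('scene',np.load('pics/s3.npy'))
X=S[180:260,260:340].reshape(-1,3);X=X[np.isfinite(X[:,0])]
c,yw=np.array([.574,.120]),np.radians(-10)
R=np.array([[np.cos(yw),-np.sin(yw)],[np.sin(yw),np.cos(yw)]])
L=(X[:,:2]-c)@R
m=(abs(L[:,0])<.06)&(abs(L[:,1])<.07)&(X[:,2]>.085)&(X[:,2]<.115)
r=cv2.minAreaRect((X[m,:2]*1000).astype(np.float32));print('cheeks scene',r)
```

```text
[0.45233187 0.37972102 0.28989926] 0.042804457364984734 [ 0.61644958 -0.53254589 -0.91311778]
cheeks ((533.05712890625, 128.22247314453125), (117.91949462890625, 178.19778442382812), 80.16146850585938)
cheeks scene ((575.2198486328125, 120.96849060058594), (120.74427795410156, 93.64210510253906), 80.05783081054688)
```

View pics/s5z.png

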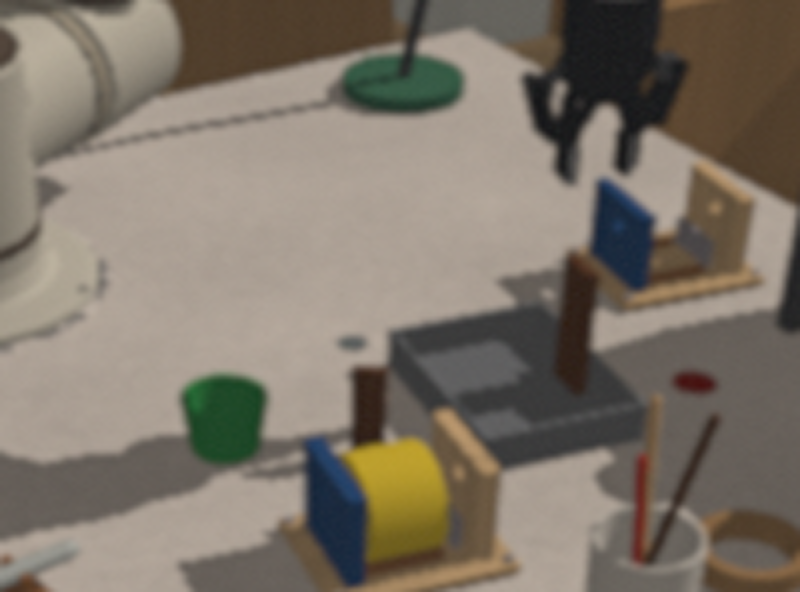

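>>> apply_moves(
  targets=[1,-2.77,-4.79,0,0,1,-2.77,-4.79,0,0,1,-2.77,-4.79,0,0,1,-2.77,-4.79,0,0,1,-2.77,-4.79,0,0,1,-2.77,-4.79,0,0,1,0,0,0,0,1,0,0,0,0],
  grip_force=20,
)

```text
clock: 8.9
tcp_pos: [0.5651, 0.0674, 0.2849]
tcp_rot: [[-0.985, 0.175, -0.002], [0.175, 0.985, 0.0], [0.002, -0.0, -1.0]]
ft_force: [-0.1, 0.6, -0.3]
gripper_width: 0.0003
```

```bash
cat >> h.py <<'E'
def loc(p,c=(.5755,.1208),yaw=-10):
    y=np.radians(yaw);R=np.array([[np.cos(y),-np.sin(y)],[np.sin(y),np.cos(y)]])
    return (np.array(p[:2])-c)@R*1000
def st():
    o=ctrl.observe();print(o['clock'],'tcp',(o['tcp_pos']*1000).round(1),'loc',loc(o['tcp_pos']).round(1),'F',o['ft_force'].round(1),'w',round(o['gripper_width']*1000,1));print(o['tcp_rot'].round(4));return o
E
python3 -c "
from h import *
st()"
```

```text
8.9 tcp [565.1  67.4 284.9] loc [ -1.  -54.4] F [-0.1  0.6 -0.3] w 0.3
[[-9.847e-01  1.745e-01 -1.500e-03]
 [ 1.745e-01  9.847e-01  2.000e-04]
 [ 1.600e-03 -1.000e-04 -1.000e+00]]
```

Now feel for the cheek top.

>>> apply_moves(
  targets=[1,0,0,4,0,1,0,0,4,0,1,0,0,2,0,1,0,0,0.6,0,1,0,0,0.2,0,1,0,0,0,0],
)

```text
clock: 9.65
tcp_pos: [0.5655, 0.0676, 0.1787]
tcp_rot: [[-0.985, 0.174, 0.001], [0.174, 0.985, -0.0], [-0.001, 0.0, -1.0]]
ft_force: [0.5, -0.2, -0.5]
gripper_width: 0.0001
```

>>> apply_moves(
  targets=[1,0,0,0.15,0,1,0,0,0,0],
)

```text
clock: 9.9
tcp_pos: [0.5654, 0.0673, 0.1767]
tcp_rot: [[-0.985, 0.174, 0.0], [0.174, 0.985, -0.0], [-0.0, -0.0, -1.0]]
ft_force: [-0.7, -0.2, -0.6]
gripper_width: 0.0002
```

>>> apply_moves(
  targets=[1,0,0,0.15,0,1,0,0,0,0],
)

```text
clock: 10.15
tcp_pos: [0.5653, 0.0673, 0.1748]
tcp_rot: [[-0.985, 0.174, -0.0], [0.174, 0.985, -0.0], [0.0, -0.0, -1.0]]
ft_force: [-0.1, 0.0, -0.0]
gripper_width: -0.0002
```

>>> apply_moves(
  targets=[1,0,0,0.1,0,1,0,0,0,0],
)

```text
clock: 10.4
tcp_pos: [0.5653, 0.0673, 0.1738]
tcp_rot: [[-0.985, 0.174, -0.0], [0.174, 0.985, -0.0], [0.0, -0.0, -1.0]]
ft_force: [-0.6, -0.2, 0.5]
gripper_width: 0.0
```

>>> apply_moves(
  targets=[1,0,0,0.1,0,1,0,0,0,0],
)

```text
clock: 10.65
tcp_pos: [0.5653, 0.0673, 0.1728]
tcp_rot: [[-0.985, 0.174, -0.0], [0.174, 0.985, -0.0], [0.0, -0.0, -1.0]]
ft_force: [-0.3, 0.2, 0.0]
gripper_width: -0.0001
```

>>> apply_moves(
  targets=[1,0,0,0.1,0,1,0,0,0,0],
)

```text
clock: 10.9
tcp_pos: [0.5653, 0.0673, 0.1718]
tcp_rot: [[-0.985, 0.174, -0.0], [0.174, 0.985, -0.0], [0.0, -0.0, -1.0]]
ft_force: [0.9, 0.2, -0.7]
gripper_width: -0.0002
```

>>> apply_moves(
  targets=[1,0,0,0.1,0,1,0,0,0,0],
)

```text
clock: 11.15
tcp_pos: [0.5653, 0.0673, 0.1716]
tcp_rot: [[-0.985, 0.174, 0.0], [0.174, 0.985, -0.0], [-0.0, -0.0, -1.0]]
ft_force: [-4.7, -0.3, 9.0]
gripper_width: -0.0003
```

>>> apply_moves(
  targets=[1,0,0,0.1,0,1,0,0,0,0],
)

```text
clock: 11.4
tcp_pos: [0.5654, 0.0673, 0.1716]
tcp_rot: [[-0.985, 0.174, 0.001], [0.174, 0.985, -0.0], [-0.001, -0.0, -1.0]]
ft_force: [-10.2, -0.2, 22.6]
gripper_width: -0.0001
```

>>> apply_moves(
  targets=[1,0,0,-2,0,1,-3.5,0,0,0,1,-3.5,0,0,0,1,0,0,1.6,0,1,0,0,1.8,0,1,0.5,0,0,0,1,0.3,0,0,0,1,0,0,0,0],
)

```text
clock: 12.4
tcp_pos: [0.6262, 0.0567, 0.1568]
tcp_rot: [[-0.985, 0.174, 0.001], [0.174, 0.985, -0.0], [-0.001, 0.0, -1.0]]
ft_force: [0.4, 0.1, -0.4]
gripper_width: -0.0
```

```bash
python3 -c "
from h import *
st()"
```

```text
12.4 tcp [626.2  56.7 156.8] loc [ 61.  -54.4] F [ 0.4  0.1 -0.4] w -0.0
[[-9.848e-01  1.737e-01  1.100e-03]
 [ 1.737e-01  9.848e-01 -2.000e-04]
 [-1.100e-03  0.000e+00 -1.000e+00]]
```

>>> apply_moves(
  targets=[1,0.2,0,0,0,1,0,0,0,0],
)

```text
clock: 12.65
tcp_pos: [0.6243, 0.0569, 0.1562]
tcp_rot: [[-0.985, 0.174, 0.0], [0.174, 0.985, -0.0], [-0.0, -0.0, -1.0]]
ft_force: [1.1, 1.3, -0.2]
gripper_width: -0.0002
```

>>> apply_moves(
  targets=[1,0.15,0,0,0,1,0,0,0,0],
)

```text
clock: 12.9
tcp_pos: [0.6228, 0.0571, 0.1559]
tcp_rot: [[-0.985, 0.174, -0.0], [0.174, 0.985, -0.0], [0.0, -0.0, -1.0]]
ft_force: [0.0, 0.3, 0.4]
gripper_width: -0.0001
```

>>> apply_moves(
  targets=[1,0.1,0,0,0,1,0,0,0,0],
)

```text
clock: 13.15
tcp_pos: [0.6219, 0.0573, 0.1559]
tcp_rot: [[-0.985, 0.174, -0.0], [0.174, 0.985, -0.0], [0.0, -0.0, -1.0]]
ft_force: [0.2, 0.0, 0.4]
gripper_width: -0.0002
```

>>> apply_moves(
  targets=[1,0.1,0,0,0,1,0,0,0,0],
)

```text
clock: 13.4
tcp_pos: [0.6209, 0.0575, 0.1559]
tcp_rot: [[-0.985, 0.174, -0.0], [0.174, 0.985, -0.0], [0.0, -0.0, -1.0]]
ft_force: [0.1, 0.1, 0.1]
gripper_width: -0.0001
```

>>> apply_moves(
  targets=[1,0.1,0,0,0,1,0,0,0,0],
)

```text
clock: 13.65
tcp_pos: [0.6201, 0.0576, 0.1559]
tcp_rot: [[-0.985, 0.174, 0.001], [0.174, 0.985, -0.0], [-0.001, -0.0, -1.0]]
ft_force: [2.6, -0.1, -1.9]
gripper_width: 0.0001
```

>>> apply_moves(
  targets=[1,0.1,0,0,0,1,0,0,0,0],
)

```text
clock: 13.9
tcp_pos: [0.6199, 0.0576, 0.1561]
tcp_rot: [[-0.985, 0.174, 0.003], [0.174, 0.985, -0.0], [-0.003, 0.0, -1.0]]
ft_force: [13.0, -1.6, -6.2]
gripper_width: 0.0001
```

>>> apply_moves(
  targets=[1,0.1,0,0,0,1,0,0,0,0],
)

```text
clock: 14.15
tcp_pos: [0.6196, 0.0576, 0.1561]
tcp_rot: [[-0.985, 0.174, 0.005], [0.174, 0.985, -0.001], [-0.005, 0.0, -1.0]]
ft_force: [21.6, -1.1, -11.5]
gripper_width: 0.0
```

>>> apply_moves(
  targets=[1,-0.7,0,0,0,1,0,0,-3.5,0,1,4.5,0,0,0,1,4.5,0,0,0,1,2.7,0,0,0,1,0,0,1.8,0,1,0,0,1.7,0,1,0,0,0,0],
)

```text
clock: 15.15
tcp_pos: [0.5095, 0.0769, 0.1539]
tcp_rot: [[-0.985, 0.174, -0.003], [0.174, 0.985, -0.0], [0.003, -0.001, -1.0]]
ft_force: [0.4, -0.6, -0.2]
gripper_width: 0.0002
```

```bash
python3 -c "
from h import *
st()"
```

```text
15.15 tcp [509.5  76.9 153.9] loc [-57.3 -54.7] F [ 0.4 -0.6 -0.2] w 0.2
[[-9.847e-01  1.742e-01 -3.400e-03]
 [ 1.742e-01  9.847e-01 -1.000e-04]
 [ 3.300e-03 -7.000e-04 -1.000e+00]]
```

>>> apply_moves(
  targets=[1,-0.05,0,0,0,1,0,0,0,0],
)

```text
clock: 15.4
tcp_pos: [0.51, 0.077, 0.1556]
tcp_rot: [[-0.985, 0.174, -0.002], [0.174, 0.985, -0.0], [0.002, -0.0, -1.0]]
ft_force: [-5.4, 0.4, -3.5]
gripper_width: -0.0003
```

>>> apply_moves(
  targets=[1,-0.1,0,0,0,1,0,0,0,0],
)

```text
clock: 15.65
tcp_pos: [0.5102, 0.077, 0.1556]
tcp_rot: [[-0.985, 0.174, -0.003], [0.174, 0.985, 0.0], [0.003, -0.0, -1.0]]
ft_force: [-13.0, 1.8, 1.1]
gripper_width: 0.0001
```

>>> apply_moves(
  targets=[1,-0.1,0,0,0,1,0,0,0,0],
)

```text
clock: 15.9
tcp_pos: [0.5104, 0.077, 0.1556]
tcp_rot: [[-0.985, 0.174, -0.005], [0.174, 0.985, 0.0], [0.005, -0.001, -1.0]]
ft_force: [-22.2, 3.0, 7.5]
gripper_width: -0.0003
```

>>> apply_moves(
  targets=[1,-0.1,0,0,0,1,0,0,0,0],
)

```text
clock: 16.15
tcp_pos: [0.5107, 0.0769, 0.1556]
tcp_rot: [[-0.985, 0.174, -0.007], [0.174, 0.985, 0.001], [0.007, -0.001, -1.0]]
ft_force: [-33.5, 3.5, 13.7]
gripper_width: 0.0
```

>>> apply_moves(
  targets=[0.6,1.2,0,0,0,0.6,0,0,-5,0.184,0.6,0,0,-5,0.184,0,0,0,0,0.184,0,0,0,0,0.184,0,0,0,0,0.184,0,0,0,0,0.184,0,0,0,0,0.186],
)

```text
clock: 17.15
tcp_pos: [0.5016, 0.0786, 0.2565]
tcp_rot: [[-0.1, 0.995, 0.002], [0.995, 0.1, -0.0], [-0.0, 0.002, -1.0]]
ft_force: [-0.7, -0.6, 0.3]
gripper_width: 0.0851
```

```bash
python3 -c "
from h import *
o=st();R=o['tcp_rot'];d=np.array([.4973,-.2273,.25])-o['tcp_pos'];print(R.T@d*100,np.degrees(np.arctan2(R[1,1],R[0,1])),o['joint_pos'].round(1))"
```

```text
17.15 tcp [501.6  78.6 256.5] loc [-65.4 -54.4] F [-0.7 -0.6  0.3] w 85.1
[[-9.96e-02  9.95e-01  1.50e-03]
 [ 9.95e-01  9.96e-02 -1.00e-04]
 [-3.00e-04  1.50e-03 -1.00e+00]]
[-30.38991707  -3.47765587   0.65324498] 5.715520492107614 [ 0.2  1.7 95.3 -0.  82.8 -5.5]
```

>>> apply_moves(
  targets=[0,-5.07,-0.58,0,0,0,-5.07,-0.58,0,0,0,-5.07,-0.58,0,0,0,-5.07,-0.58,0,0,0,-5.07,-0.58,0,0,0,-5.07,-0.58,0,0,0,0,0,0,0,0,0,0,0,0],
)

```text
clock: 18.15
tcp_pos: [0.4989, -0.2276, 0.2562]
tcp_rot: [[-0.105, 0.994, 0.0], [0.994, 0.105, -0.0], [-0.0, 0.0, -1.0]]
ft_force: [0.1, 0.4, 0.3]
gripper_width: 0.0853
```

```bash
python3 -c "
from h import *
p,d=cap('top','t6');cv2.imwrite('pics/t6z.png',cv2.resize(p[190:270,280:400],None,fx=6,fy=6,interpolation=cv2.INTER_CUBIC))
p,d=cap('scene','s6');cv2.imwrite('pics/s6z.png',cv2.resize(p[180:300,120:320],None,fx=4,fy=4,interpolation=cv2.INTER_CUBIC))
o=st();R=o['tcp_rot'];d=np.array([.4973,-.2273,.088])-o['tcp_pos'];print(R.T@d*100,np.degrees(np.arctan2(R[1,1],R[0,1])),o['joint_pos'].round(1))"
```

```text
18.25 tcp [ 499.1 -226.8  256.3] loc [ -14.9 -355.6] F [0.7 0.4 0.9] w 85.3
[[-1.066e-01  9.943e-01  6.000e-04]
 [ 9.943e-01  1.066e-01 -3.000e-04]
 [-4.000e-04  5.000e-04 -1.000e+00]]
[-0.02606439 -0.19041753 16.82498384] 6.121257088621081 [-32.5   6.6  90.2   0.   83.2 -38.6]
```

View pics/s6z.png

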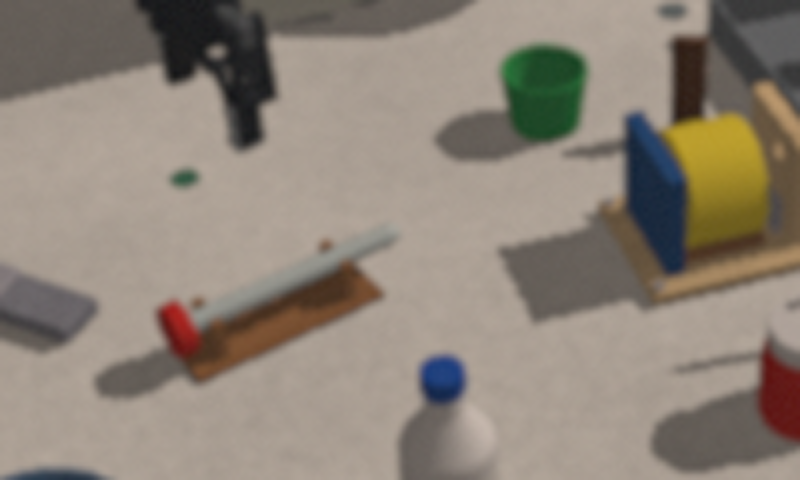

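View pics/t6z.png

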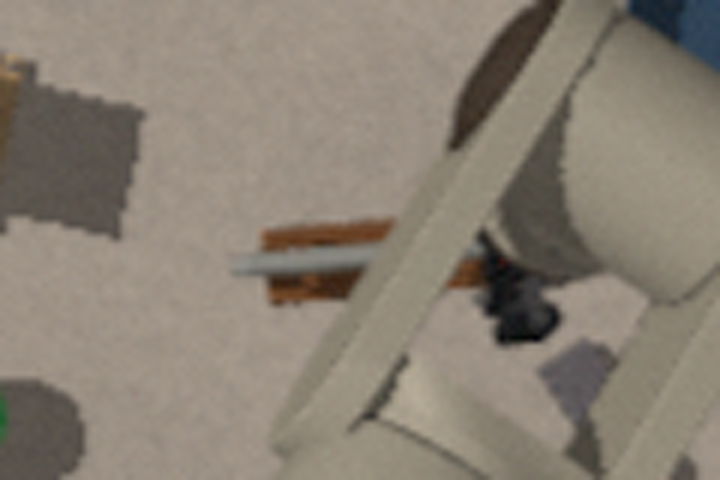

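Aligned over the shank. Descend.

>>> apply_moves(
  targets=[0,-0.03,-0.19,5,0,0,0,0,5,0,0,0,0,3,0,0,0,0,2,0,0,0,0,1.3,0,0,0,0,0.4,0,0,0,0,0,0,0,0,0,0,0],
  grip_force=80,
)

```text
clock: 19.25
tcp_pos: [0.4973, -0.2282, 0.0897]
tcp_rot: [[-0.106, 0.994, 0.001], [0.994, 0.106, -0.001], [-0.001, 0.001, -1.0]]
ft_force: [1.1, -0.4, 0.0]
gripper_width: 0.0855
```

```bash
python3 -c "
from h import *
p,d=cap('scene','s7');cv2.imwrite('pics/s7z.png',cv2.resize(p[180:300,120:320],None,fx=4,fy=4,interpolation=cv2.INTER_CUBIC))
o=st()"
```

```text
19.3 tcp [ 497.3 -228.2   89.6] loc [ -16.4 -357.3] F [ 0.3  0.  -0.1] w 85.4
[[-1.058e-01  9.944e-01  9.000e-04]
 [ 9.944e-01  1.058e-01 -7.000e-04]
 [-8.000e-04  8.000e-04 -1.000e+00]]
```

View pics/s7z.png

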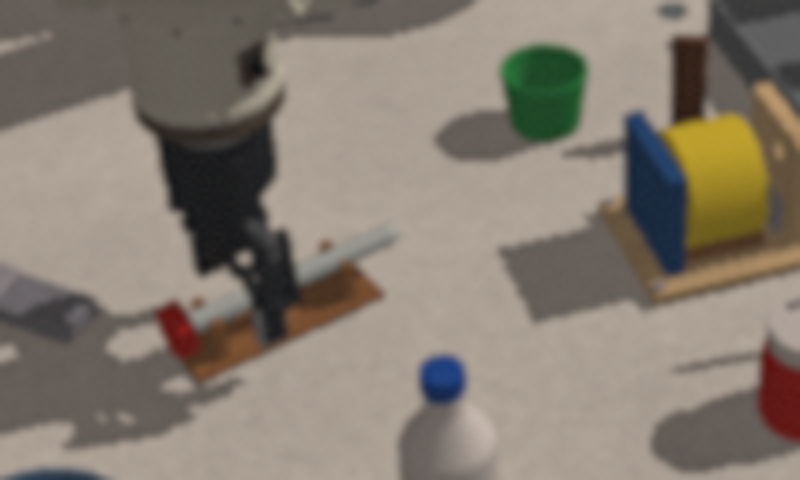

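>>> apply_moves(
  targets=[0.5,0,0,0.05,0,0.8,0,0,0,0,1,0,0,0,0,1,0,0,0,0,1,0,0,0,0,1,0,0,0,0],
)

```text
clock: 20.05
tcp_pos: [0.4971, -0.2281, 0.0886]
tcp_rot: [[-0.106, 0.994, 0.0], [0.994, 0.106, -0.0], [-0.0, 0.0, -1.0]]
ft_force: [-1.0, -0.0, 4.7]
gripper_width: 0.0138
```

```bash
python3 -c "
from h import *
o=st()"
```

```text
20.05 tcp [ 497.1 -228.1   88.6] loc [ -16.6 -357.2] F [-1.  -0.   4.7] w 13.8
[[-1.058e-01  9.944e-01  2.000e-04]
 [ 9.944e-01  1.058e-01 -3.000e-04]
 [-3.000e-04  2.000e-04 -1.000e+00]]
```

>>> apply_moves(
  targets=[1,0,0,-0.5,0,1,0,0,-1,0,1,0,0,-2.5,0,1,0,0,-3,0,1,0,0,-3,0,1,0,0,-2,0,1,0,0,0,0,1,0,0,0,0],
)

```text
clock: 21.05
tcp_pos: [0.4968, -0.2279, 0.2077]
tcp_rot: [[-0.106, 0.994, -0.001], [0.994, 0.106, 0.0], [0.0, -0.001, -1.0]]
ft_force: [-0.8, 0.9, -2.2]
gripper_width: 0.0136
```

```bash
python3 -c "
from h import *
p,d=cap('scene','s8');cv2.imwrite('pics/s8z.png',cv2.resize(p[140:280,120:320],None,fx=4,fy=4,interpolation=cv2.INTER_CUBIC))
p,d=cap('top','t8');cv2.imwrite('pics/t8z.png',cv2.resize(p[190:270,280:400],None,fx=6,fy=6,interpolation=cv2.INTER_CUBIC))
o=st();print(o['torque'])"
```

```text
21.15 tcp [ 496.7 -227.9  207.4] loc [ -17.  -357.1] F [-0.6 -0.  -1.7] w 13.7
[[-1.058e-01  9.944e-01 -1.400e-03]
 [ 9.944e-01  1.058e-01  7.000e-04]
 [ 9.000e-04 -1.300e-03 -1.000e+00]]
[ 0.07115666 -0.03948188 -0.02904307]
```

View pics/s8z.png

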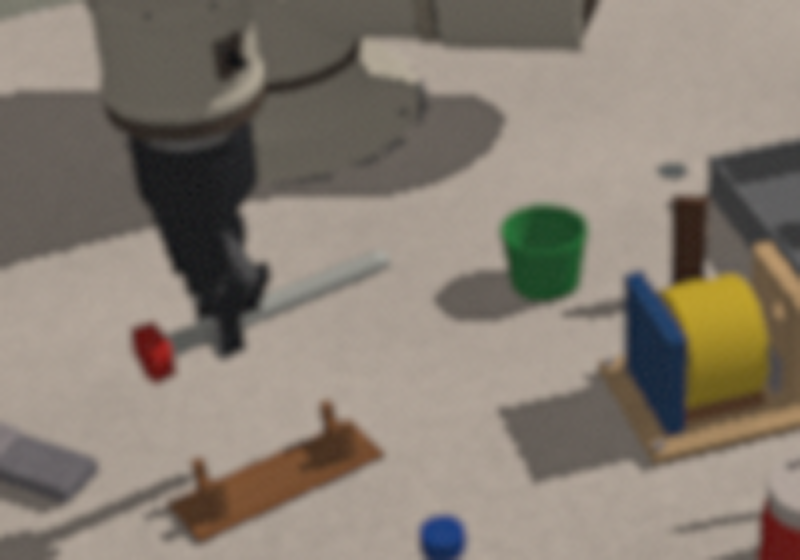

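View pics/t8z.png

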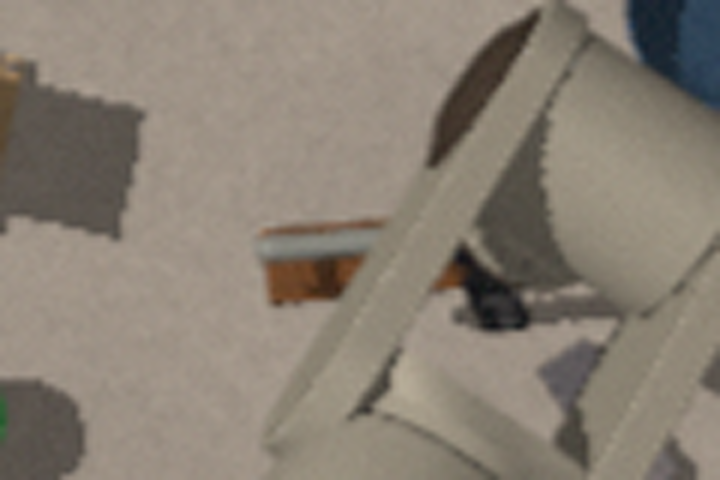

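```bash
cat > sp.py <<'E'
from h import *
def shank(name,pic,tcp,R,zoff=.0546):
    # points near the nominal axis line; local coords: s along tool +x (spindle y), lateral, height
    d=np.load('pics/%s.npy'%pic);W=pts(name,d).reshape(-1,3);W=W[np.isfinite(W[:,0])]
    L=(W-tcp)@R; s=L[:,0];l=L[:,1];z=-L[:,2]+zoff
    m=(s>.025)&(s<.14)&(abs(l)<.014)&(abs(z)<.016)
    s,l,z=s[m],l[m],z[m]
    print(name,m.sum(),'s max',np.percentile(s,[98,99.5,100]).round(4))
    for a in np.arange(.025,.135,.02):
        k=(s>=a)&(s<a+.02)
        if k.sum()>4: print(round(a+.01,3),k.sum(),'l lo/hi',np.percentile(l[k],[5,50,95]).round(4),'z',np.percentile(z[k],[50,85,95]).round(4))
E
python3 - <<'E'
from sp import *
o=ctrl.observe()
shank('scene','s8',o['tcp_pos'],o['tcp_rot']);shank('top','t8',o['tcp_pos'],o['tcp_rot'])
E
```

```text
scene 200 s max [0.1271 0.1295 0.1296]
0.035 34 l lo/hi [-0.0005  0.0062  0.0096] z [0.0064 0.0091 0.0098]
0.055 40 l lo/hi [-0.0025  0.0052  0.0101] z [0.0069 0.009  0.0093]
0.075 41 l lo/hi [-0.002   0.0052  0.0094] z [0.0069 0.0097 0.0107]
0.095 41 l lo/hi [-0.0026  0.0039  0.008 ] z [0.0059 0.0096 0.0112]
0.115 38 l lo/hi [-0.0037  0.0044  0.0072] z [0.0067 0.0099 0.0113]
0.135 6 l lo/hi [-0.0045  0.0021  0.0048] z [0.0034 0.0066 0.0087]
top 84 s max [0.1269 0.1274 0.1276]
0.055 9 l lo/hi [-0.0033  0.0021  0.0063] z [0.0062 0.0094 0.0108]
0.075 25 l lo/hi [-0.006   0.0006  0.0076] z [0.0068 0.0093 0.011 ]
0.095 24 l lo/hi [-0.0059 -0.0004  0.008 ] z [0.0065 0.0091 0.0106]
0.115 22 l lo/hi [-0.0045  0.0012  0.0075] z [0.0062 0.0077 0.0083]
```

>>> apply_moves(
  targets=[1,0,0,0,0.14,1,0,0,0,0.14,1,0,0,0,0,1,0,0,0,0],
)

```text
clock: 21.65
tcp_pos: [0.4969, -0.2281, 0.208]
tcp_rot: [[0.17, 0.985, -0.001], [0.985, -0.17, 0.0], [0.0, -0.001, -1.0]]
ft_force: [-0.0, 0.8, -0.6]
gripper_width: 0.0137
```

```bash
python3 -c "
from h import *
o=st();R=o['tcp_rot'];d=np.array([.5386,-.0824,.1272])-o['tcp_pos'];print(R.T@d*100,np.degrees(np.arctan2(R[1,0],R[0,0])),o['joint_pos'].round(1))"
```

```text
21.65 tcp [ 496.9 -228.1  208. ] loc [ -16.8 -357.2] F [-0.   0.8 -0.6] w 13.7
[[ 1.700e-01  9.855e-01 -6.000e-04]
 [ 9.855e-01 -1.700e-01  3.000e-04]
 [ 1.000e-04 -6.000e-04 -1.000e+00]]
[15.06034247  1.6359031   8.08250044] 80.2144998566511 [-32.7   8.3  94.1  -0.   77.7 -22.9]
```

>>> apply_moves(
  targets=[1,4,0.4,0,0.002,1,4,0.4,0,0,1,4,0.4,0,0,1,3.05,0.43,0,0,1,0,0,3,0,1,0,0,3,0,1,0,0,2,0,1,0,0,0,0],
)

```text
clock: 22.65
tcp_pos: [0.5387, -0.0825, 0.1271]
tcp_rot: [[0.173, 0.985, -0.003], [0.985, -0.173, 0.001], [0.0, -0.003, -1.0]]
ft_force: [-0.5, 0.1, -1.3]
gripper_width: 0.0136
```

```bash
python3 -c "
from sp import *
p,d=cap('scene','s9');cv2.imwrite('pics/s9z.png',cv2.resize(p[130:270,200:360],None,fx=4.5,fy=4,interpolation=cv2.INTER_CUBIC))
p,d=cap('top','t9');cv2.imwrite('pics/t9z.png',cv2.resize(p[180:260,220:340],None,fx=6,fy=6,interpolation=cv2.INTER_CUBIC))
o=st();R=o['tcp_rot'];d=np.array([.5386,-.0824,.1272])-o['tcp_pos'];print(R.T@d*100,np.degrees(np.arctan2(R[1,0],R[0,0])))
shank('scene','s9',o['tcp_pos'],o['tcp_rot']);shank('top','t9',o['tcp_pos'],o['tcp_rot'])"
```

```text
22.75 tcp [539.6 -82.8 129.1] loc [  -0.  -206.8] F [-0.1  0.1 -0.2] w 13.5
[[ 1.740e-01  9.848e-01  4.000e-04]
 [ 9.848e-01 -1.740e-01 -2.000e-04]
 [-2.000e-04  5.000e-04 -1.000e+00]]
[ 0.02516462 -0.10489712  0.18808553] 79.98151885803478
scene 188 s max [0.1261 0.1273 0.1287]
0.035 36 l lo/hi [-0.0027  0.0041  0.0073] z [0.0045 0.0073 0.0093]
0.055 39 l lo/hi [-0.0045  0.0036  0.0081] z [0.0045 0.0069 0.0083]
0.075 36 l lo/hi [-0.004   0.0027  0.007 ] z [0.0048 0.0081 0.0088]
0.095 38 l lo/hi [-0.0031  0.0025  0.0067] z [0.0039 0.0077 0.0102]
0.115 34 l lo/hi [-0.0042  0.0026  0.0071] z [0.0044 0.0072 0.0081]
0.135 5 l lo/hi [-0.0058  0.0009  0.0038] z [0.0023 0.0035 0.004 ]
top 73 s max [0.1266 0.1275 0.1277]
0.075 22 l lo/hi [-0.0069 -0.0002  0.0072] z [0.0049 0.0073 0.0096]
0.095 22 l lo/hi [-0.0063  0.0007  0.0069] z [0.0055 0.0079 0.0095]
0.115 22 l lo/hi [-0.0062  0.      0.0077] z [0.005  0.0083 0.0108]
```

View pics/s9z.png

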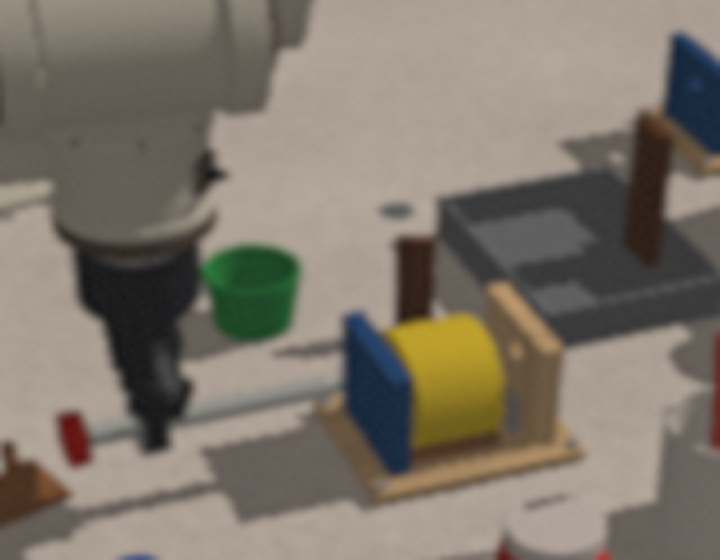

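View pics/t9z.png

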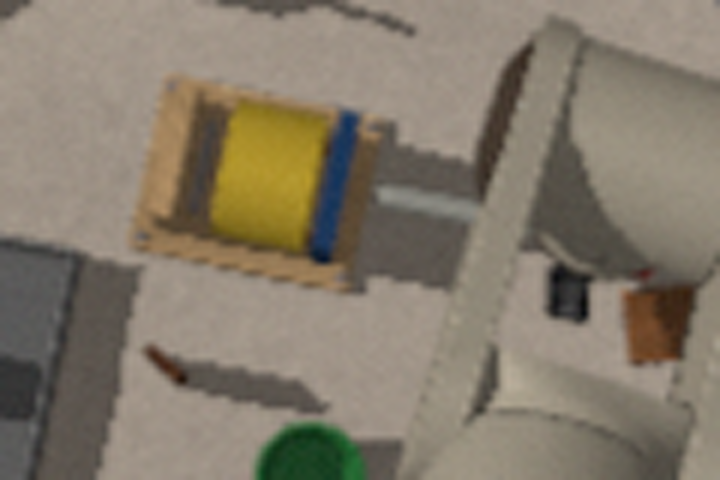

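>>> apply_moves(
  targets=[1,0,0,0,0,1,0,0,0,0],
)

```text
clock: 23.0
tcp_pos: [0.5396, -0.0828, 0.1291]
tcp_rot: [[0.175, 0.985, 0.001], [0.985, -0.175, -0.0], [-0.0, 0.001, -1.0]]
ft_force: [0.2, 0.2, -1.3]
gripper_width: 0.0135
```

```bash
python3 -c "
from sp import *
p,d=cap('scene','s10')
o=st();R=o['tcp_rot'];d=np.array([.5386,-.0824,.1272])-o['tcp_pos'];print(R.T@d*100,np.degrees(np.arctan2(R[1,0],R[0,0])))
shank('scene','s10',o['tcp_pos'],o['tcp_rot'])"
```

```text
23.05 tcp [539.5 -82.8 129. ] loc [-1.000e-01 -2.068e+02] F [-0.3 -0.9 -1.4] w 13.2
[[ 1.749e-01  9.846e-01  7.000e-04]
 [ 9.846e-01 -1.749e-01 -4.000e-04]
 [-2.000e-04  8.000e-04 -1.000e+00]]
[ 0.02347443 -0.09542337  0.17654483] 79.92943322109032
scene 192 s max [0.1257 0.1278 0.1284]
0.035 38 l lo/hi [-0.0012  0.0051  0.0097] z [0.0069 0.0095 0.011 ]
0.055 39 l lo/hi [-0.0025  0.0043  0.0088] z [0.007  0.0099 0.0114]
0.075 37 l lo/hi [-0.0037  0.0041  0.0082] z [0.0064 0.0099 0.011 ]
0.095 38 l lo/hi [-0.0056  0.0047  0.0084] z [0.0065 0.0102 0.0113]
0.115 35 l lo/hi [-0.0024  0.0044  0.0083] z [0.0057 0.0098 0.0115]
0.135 5 l lo/hi [-0.0023  0.0014  0.0049] z [0.0065 0.008  0.0084]
```

>>> apply_moves(
  targets=[1,0,-0.1,0.18,0,1,0,0,0,0,1,0.8,0,0,0,1,0.7,0,0,0,1,0,0,0,0],
)

```text
clock: 23.68
tcp_pos: [0.5411, -0.0671, 0.1266]
tcp_rot: [[0.174, 0.985, -0.0], [0.985, -0.174, -0.0], [-0.0, -0.0, -1.0]]
ft_force: [0.1, 1.1, -2.1]
gripper_width: 0.0136
```

>>> apply_moves(
  targets=[1,0.4,0,0,0,1,0.4,0,0,0,1,0,0,0,0],
)

```text
clock: 24.05
tcp_pos: [0.5424, -0.0597, 0.1266]
tcp_rot: [[0.175, 0.985, -0.0], [0.985, -0.175, -0.0], [-0.0, -0.0, -1.0]]
ft_force: [0.2, -0.9, -1.0]
gripper_width: 0.0133
```

>>> apply_moves(
  targets=[1,0.5,0,0,0,1,0.5,0,0,0,1,0,0,0,0],
)

```text
clock: 24.42
tcp_pos: [0.5442, -0.0497, 0.1266]
tcp_rot: [[0.175, 0.985, -0.0], [0.985, -0.175, -0.0], [-0.0, -0.0, -1.0]]
ft_force: [0.4, -0.9, -1.8]
gripper_width: 0.0137
```

>>> apply_moves(
  targets=[1,0.5,0,0,0,1,0.5,0,0,0,1,0,0,0,0],
)

```text
clock: 24.8
tcp_pos: [0.5459, -0.0398, 0.1266]
tcp_rot: [[0.175, 0.985, -0.0], [0.985, -0.175, -0.0], [-0.0, -0.0, -1.0]]
ft_force: [-0.5, 0.6, -1.1]
gripper_width: 0.014
```

>>> apply_moves(
  targets=[1,0.8,0,0,0,1,0.8,0,0,0,1,0.8,0,0,0,1,0.8,0,0,0,1,0,0,0,0],
)

```text
clock: 25.42
tcp_pos: [0.5515, -0.0081, 0.1266]
tcp_rot: [[0.174, 0.985, -0.0], [0.985, -0.174, -0.0], [-0.0, -0.0, -1.0]]
ft_force: [0.1, -0.3, -1.6]
gripper_width: 0.0136
```

>>> apply_moves(
  targets=[1,0.8,0,0,0,1,0.8,0,0,0,1,0.8,0,0,0,1,0.8,0,0,0,1,0,0,0,0],
)

```text
clock: 26.05
tcp_pos: [0.5572, 0.0234, 0.1266]
tcp_rot: [[0.174, 0.985, -0.0], [0.985, -0.174, -0.0], [-0.0, 0.0, -1.0]]
ft_force: [0.1, -0.6, -1.4]
gripper_width: 0.0135
```

```bash
python3 -c "
from sp import *
p,d=cap('scene','s11');cv2.imwrite('pics/s11z.png',cv2.resize(p[130:270,200:360],None,fx=4.5,fy=4,interpolation=cv2.INTER_CUBIC))
o=st();print(o['torque'])"
```

```text
26.1 tcp [557.1  23.1 126.6] loc [ -1.2 -99.5] F [ 0.6 -0.2 -0.9] w 13.5
[[ 1.745e-01  9.847e-01 -1.000e-04]
 [ 9.847e-01 -1.745e-01 -2.000e-04]
 [-2.000e-04 -1.000e-04 -1.000e+00]]
[-0.05859289  0.05152513 -0.06285648]
```

View pics/s11z.png

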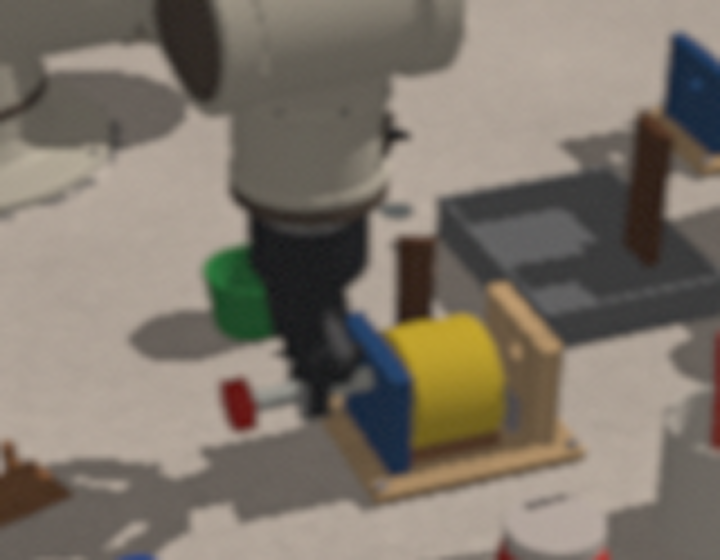

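>>> apply_moves(
  targets=[1,0.7,0,0,0,1,0.6,0,0,0,1,0.3,0,0,0,1,0,0,0,0],
)

```text
clock: 26.6
tcp_pos: [0.5599, 0.0388, 0.1266]
tcp_rot: [[0.175, 0.985, -0.0], [0.985, -0.175, -0.0], [-0.0, -0.0, -1.0]]
ft_force: [0.1, -0.0, -0.4]
gripper_width: 0.0133
```

>>> apply_moves(
  targets=[1,0.3,0,0,0,1,0,0,0,0],
)

```text
clock: 26.85
tcp_pos: [0.5604, 0.0416, 0.1266]
tcp_rot: [[0.175, 0.985, -0.0], [0.985, -0.175, -0.0], [-0.0, -0.0, -1.0]]
ft_force: [-0.9, -0.7, -0.9]
gripper_width: 0.0134
```

>>> apply_moves(
  targets=[1,0.3,0,0,0,1,0,0,0,0],
)

```text
clock: 27.1
tcp_pos: [0.561, 0.0446, 0.1266]
tcp_rot: [[0.175, 0.985, -0.0], [0.985, -0.175, -0.0], [-0.0, -0.0, -1.0]]
ft_force: [0.5, -1.0, -0.3]
gripper_width: 0.0134
```

>>> apply_moves(
  targets=[1,0.2,0,0,0,1,0,0,0,0],
)

```text
clock: 27.35
tcp_pos: [0.5613, 0.0465, 0.1266]
tcp_rot: [[0.175, 0.985, -0.0], [0.985, -0.175, -0.0], [-0.0, -0.0, -1.0]]
ft_force: [0.3, -0.3, -0.4]
gripper_width: 0.0132
```

>>> apply_moves(
  targets=[1,0.15,0,0,0,1,0,0,0,0],
)

```text
clock: 27.6
tcp_pos: [0.5616, 0.048, 0.1266]
tcp_rot: [[0.175, 0.985, -0.0], [0.985, -0.175, -0.0], [-0.0, 0.0, -1.0]]
ft_force: [-0.6, 0.6, -1.1]
gripper_width: 0.0137
```

```bash
python3 -c "
from sp import *
p,d=cap('scene','s12');cv2.imwrite('pics/s12z.png',cv2.resize(p[170:260,240:345],None,fx=7,fy=6.5,interpolation=cv2.INTER_CUBIC))
o=st();print(o['torque'])"
```

```text
27.65 tcp [561.5  47.9 126.6] loc [ -1.1 -74.2] F [-0.3 -0.2 -1.1] w 13.8
[[ 1.751e-01  9.846e-01 -0.000e+00]
 [ 9.846e-01 -1.751e-01 -1.000e-04]
 [-1.000e-04 -0.000e+00 -1.000e+00]]
[ 0.03142542 -0.03950542  0.00409098]
```

View pics/s12z.png

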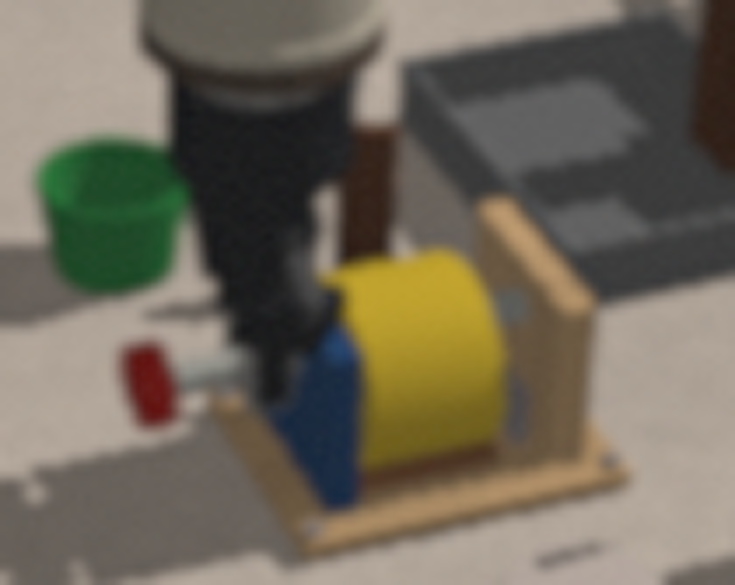

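>>> apply_moves(
  targets=[1,0.2,0,0,0,1,0,0,0,0],
)

```text
clock: 27.9
tcp_pos: [0.5618, 0.0489, 0.1266]
tcp_rot: [[0.175, 0.985, -0.001], [0.985, -0.175, -0.002], [-0.002, -0.0, -1.0]]
ft_force: [-2.2, -12.0, -0.2]
gripper_width: 0.0132
```

>>> apply_moves(
  targets=[1,0.1,0,0,0,1,0,0,0,0],
)

```text
clock: 28.15
tcp_pos: [0.5618, 0.0491, 0.1266]
tcp_rot: [[0.176, 0.984, -0.001], [0.984, -0.176, -0.003], [-0.004, -0.0, -1.0]]
ft_force: [-5.8, -20.6, 2.1]
gripper_width: 0.014
```

>>> apply_moves(
  targets=[1,0.1,0,0,0,1,0,0,0,0],
)

```text
clock: 28.4
tcp_pos: [0.5619, 0.0493, 0.1266]
tcp_rot: [[0.176, 0.984, -0.002], [0.984, -0.176, -0.005], [-0.005, -0.001, -1.0]]
ft_force: [-8.6, -30.3, 3.9]
gripper_width: 0.0135
```

>>> apply_moves(
  targets=[1,-0.35,0,0,0,1,0,0,0,0,0.7,0,0,0,0,0.6,0,0,0,0,0.6,0,0,0,0,0.6,0,0,0,0],
)

```text
clock: 29.15
tcp_pos: [0.5617, 0.0485, 0.1266]
tcp_rot: [[0.175, 0.985, 0.0], [0.985, -0.175, -0.0], [-0.0, 0.0, -1.0]]
ft_force: [-0.1, 0.1, -0.1]
gripper_width: 0.0343
```

```bash
python3 -c "
from sp import *
p,d=cap('scene','s13');cv2.imwrite('pics/s13z.png',cv2.resize(p[170:260,240:345],None,fx=7,fy=6.5,interpolation=cv2.INTER_CUBIC))
o=st();print(o['torque'])"
```

```text
29.2 tcp [561.7  48.4 126.6] loc [ -1.  -73.7] F [-0.1 -0.4  0.1] w 33.9
[[ 1.750e-01  9.846e-01  1.000e-04]
 [ 9.846e-01 -1.750e-01 -1.000e-04]
 [-1.000e-04  1.000e-04 -1.000e+00]]
[-0.00130061 -0.00076653 -0.06250183]
```

View pics/s13z.png

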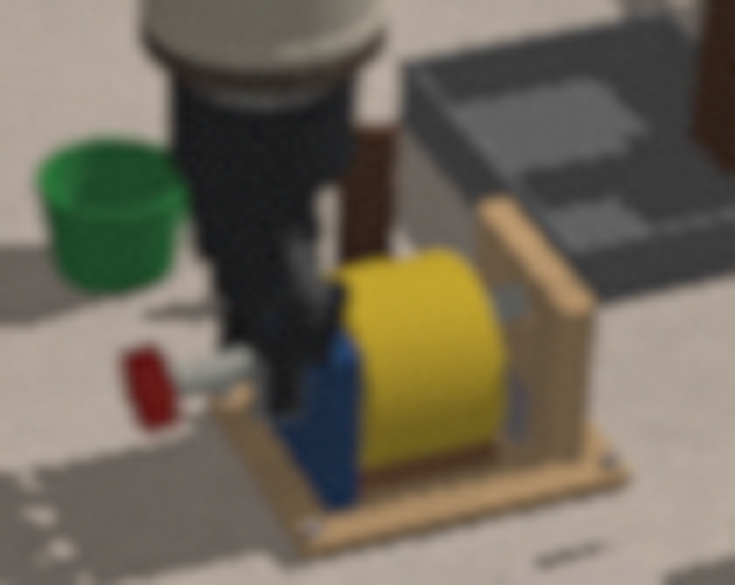

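>>> apply_moves(
  targets=[0.6,-1.2,0,0,0,0.6,-1.2,0,0,0,0.6,0,0,0,0,1,0,0,0,0,1,0,0,0,0,1,0,0,0,0,1,0,0,0,0],
  grip_force=60,
)

```text
clock: 30.08
tcp_pos: [0.5575, 0.0248, 0.1267]
tcp_rot: [[0.175, 0.985, 0.0], [0.985, -0.175, -0.0], [-0.0, 0.0, -1.0]]
ft_force: [-1.1, -2.2, 2.7]
gripper_width: 0.0141
```

>>> apply_moves(
  targets=[1,0,0,-0.1,0,1,0.3,0,-0.1,0,1,0,0,0,0],
)

```text
clock: 30.45
tcp_pos: [0.558, 0.0281, 0.1286]
tcp_rot: [[0.175, 0.985, -0.0], [0.985, -0.175, 0.0], [0.0, -0.0, -1.0]]
ft_force: [0.5, -0.2, -0.7]
gripper_width: 0.0143
```

>>> apply_moves(
  targets=[1,0.5,0,0,0,1,0.5,0,0,0,1,0,0,0,0],
)

```text
clock: 30.82
tcp_pos: [0.5598, 0.038, 0.1286]
tcp_rot: [[0.175, 0.985, -0.0], [0.985, -0.175, 0.0], [0.0, -0.0, -1.0]]
ft_force: [0.1, -0.2, -0.9]
gripper_width: 0.0141
```

>>> apply_moves(
  targets=[1,0.5,0,0,0,1,0.4,0,0,0,1,0,0,0,0],
)

```text
clock: 31.2
tcp_pos: [0.5613, 0.0468, 0.1286]
tcp_rot: [[0.175, 0.985, -0.0], [0.985, -0.175, 0.0], [0.0, -0.0, -1.0]]
ft_force: [-0.6, 0.1, -1.4]
gripper_width: 0.0137
```

```bash
python3 -c "
from sp import *
p,d=cap('scene','s14');cv2.imwrite('pics/s14z.png',cv2.resize(p[170:260,240:345],None,fx=7,fy=6.5,interpolation=cv2.INTER_CUBIC))
o=st();print(o['torque'])"
```

```text
31.25 tcp [561.3  46.6 128.6] loc [ -1.1 -75.5] F [-0.3  0.4 -1.3] w 14.0
[[ 1.748e-01  9.846e-01 -0.000e+00]
 [ 9.846e-01 -1.748e-01 -1.000e-04]
 [-1.000e-04 -0.000e+00 -1.000e+00]]
[-0.05173942 -0.00872659 -0.05151633]
```

View pics/s14z.png

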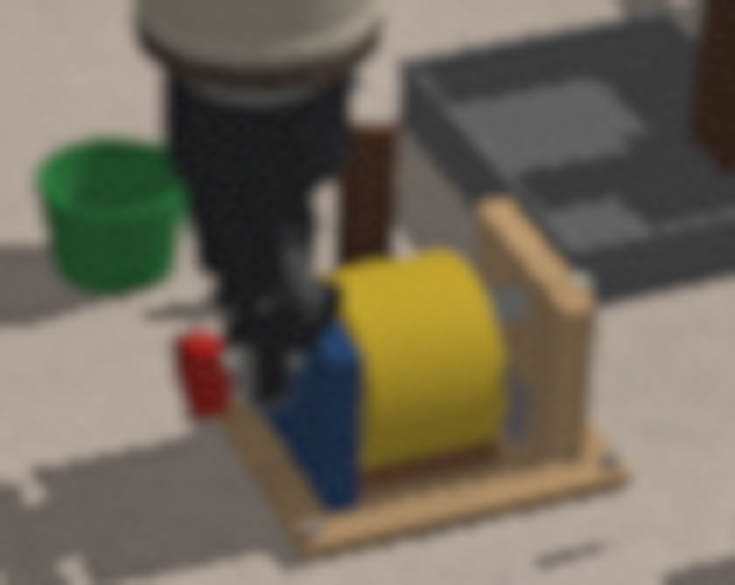

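>>> apply_moves(
  targets=[0.6,0,0,0,0,0,0,0,0,0,0,0,0,0,0,0,0,0,0,0,0,0,0,-3,0,0,0,0,-3.5,0,1,-3,0,0,0,1,-2.2,0,0,0],
)

```text
clock: 32.25
tcp_pos: [0.5521, -0.0055, 0.1941]
tcp_rot: [[0.175, 0.985, 0.001], [0.985, -0.175, -0.0], [-0.0, 0.001, -1.0]]
ft_force: [-0.1, 1.5, -0.1]
gripper_width: 0.0514
```

>>> apply_moves(
  targets=[1,0,0,0,0,1,0,0,0,0,1,0,0,0,0],
)

```text
clock: 32.62
tcp_pos: [0.5523, -0.0042, 0.1935]
tcp_rot: [[0.174, 0.985, -0.0], [0.985, -0.174, 0.0], [-0.0, -0.0, -1.0]]
ft_force: [-0.3, 0.3, -0.3]
gripper_width: 0.0001
```

```bash
python3 -c "
from sp import *
p,d=cap('scene','s15');cv2.imwrite('pics/s15z.png',cv2.resize(p[150:260,220:345],None,fx=6,fy=5.3,interpolation=cv2.INTER_CUBIC))
o=st();print(o['torque'])"
```

```text
32.675 tcp [552.2  -4.2 193.5] loc [  -1.2 -127.1] F [ 0.8 -0.  -0.4] w 0.1
[[ 1.744e-01  9.847e-01 -2.000e-04]
 [ 9.847e-01 -1.744e-01  0.000e+00]
 [-0.000e+00 -2.000e-04 -1.000e+00]]
[-0.01341964  0.02593851 -0.00483515]
```

View pics/s15z.png

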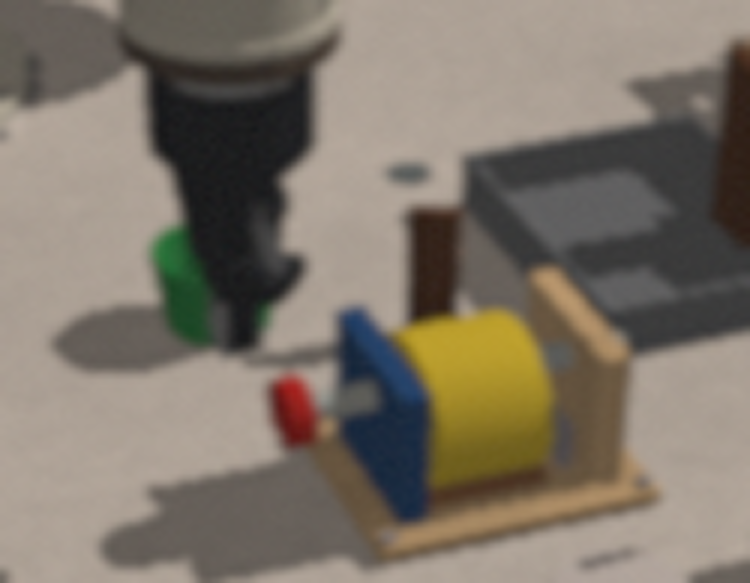

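>>> apply_moves(
  targets=[1,0,0,2,0,1,0,0,2.5,0,1,0,0,1.4,0,1,0.4,0,0,0,1,0.3,0,0,0,1,0,0,0,0],
)

```text
clock: 33.42
tcp_pos: [0.5538, 0.0024, 0.1355]
tcp_rot: [[0.175, 0.985, 0.001], [0.985, -0.175, -0.0], [-0.0, 0.001, -1.0]]
ft_force: [-0.8, -0.8, 1.1]
gripper_width: 0.0001
```

>>> apply_moves(
  targets=[1,0.4,0,0,0,1,0.4,0,0,0,1,0,0,0,0],
)

```text
clock: 33.8
tcp_pos: [0.5549, 0.0103, 0.1347]
tcp_rot: [[0.175, 0.985, 0.0], [0.985, -0.175, -0.0], [-0.0, 0.0, -1.0]]
ft_force: [0.7, 0.3, 0.2]
gripper_width: -0.0002
```

>>> apply_moves(
  targets=[1,0.4,0,0,0,1,0.4,0,0,0,1,0,0,0,0],
)

```text
clock: 34.17
tcp_pos: [0.5562, 0.0182, 0.1345]
tcp_rot: [[0.175, 0.985, -0.0], [0.985, -0.175, 0.0], [0.0, -0.0, -1.0]]
ft_force: [0.3, 0.1, -0.5]
gripper_width: -0.0002
```

>>> apply_moves(
  targets=[1,0.5,0,0,0,1,0.5,0,0,0,1,0,0,0,0],
)

```text
clock: 34.55
tcp_pos: [0.558, 0.0281, 0.1346]
tcp_rot: [[0.175, 0.985, -0.0], [0.985, -0.175, 0.0], [0.0, -0.0, -1.0]]
ft_force: [-0.6, 0.4, 0.5]
gripper_width: 0.0002
```

>>> apply_moves(
  targets=[1,0.3,0,0,0,1,0,0,0,0],
)

```text
clock: 34.8
tcp_pos: [0.5585, 0.0308, 0.1346]
tcp_rot: [[0.175, 0.985, -0.0], [0.985, -0.175, -0.0], [-0.0, -0.0, -1.0]]
ft_force: [-0.7, 0.3, 0.1]
gripper_width: -0.0
```

```bash
python3 -c "
from sp import *
p,d=cap('scene','s16');cv2.imwrite('pics/s16z.png',cv2.resize(p[150:260,220:345],None,fx=6,fy=5.3,interpolation=cv2.INTER_CUBIC))
o=st();print(o['torque'])"
```

```text
34.85 tcp [558.5  30.7 134.6] loc [ -1.1 -91.6] F [ 0.3 -0.7 -0.4] w -0.1
[[ 0.175   0.9846 -0.    ]
 [ 0.9846 -0.175   0.    ]
 [-0.     -0.     -1.    ]]
[-0.01598487 -0.0469898  -0.01298314]
```

View pics/s16z.png

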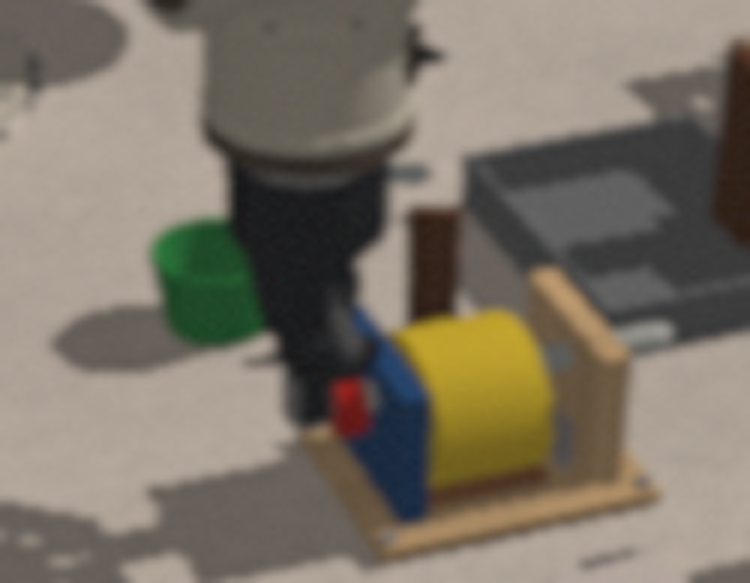

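>>> apply_moves(
  targets=[1,0.3,0,0,0,1,0,0,0,0],
)

```text
clock: 35.1
tcp_pos: [0.559, 0.0338, 0.1346]
tcp_rot: [[0.175, 0.985, -0.0], [0.985, -0.175, -0.0], [-0.0, -0.0, -1.0]]
ft_force: [-0.6, -0.4, 0.4]
gripper_width: -0.0001
```

>>> apply_moves(
  targets=[1,0.2,0,0,0,1,0,0,0,0],
)

```text
clock: 35.35
tcp_pos: [0.5594, 0.0357, 0.1346]
tcp_rot: [[0.175, 0.985, -0.0], [0.985, -0.175, -0.0], [-0.0, -0.0, -1.0]]
ft_force: [-0.3, 0.7, 0.3]
gripper_width: -0.0002
```

>>> apply_moves(
  targets=[1,0.1,0,0,0,1,0,0,0,0],
)

```text
clock: 35.6
tcp_pos: [0.5596, 0.0366, 0.1346]
tcp_rot: [[0.175, 0.985, -0.0], [0.985, -0.175, -0.0], [-0.0, 0.0, -1.0]]
ft_force: [-0.2, -0.0, -0.0]
gripper_width: 0.0001
```

>>> apply_moves(
  targets=[1,0.1,0,0,0,1,0,0,0,0],
)

```text
clock: 35.85
tcp_pos: [0.5597, 0.0374, 0.1346]
tcp_rot: [[0.175, 0.985, -0.0], [0.985, -0.175, -0.0], [-0.0, -0.0, -1.0]]
ft_force: [-1.4, -3.4, 0.7]
gripper_width: -0.0001
```

>>> apply_moves(
  targets=[1,0.1,0,0,0,1,0,0,0,0],
)

```text
clock: 36.1
tcp_pos: [0.5597, 0.0376, 0.1346]
tcp_rot: [[0.175, 0.985, -0.001], [0.985, -0.175, -0.002], [-0.002, -0.0, -1.0]]
ft_force: [-3.3, -12.1, 2.1]
gripper_width: -0.0002
```

>>> apply_moves(
  targets=[1,0.08,0,0,0,1,0,0,0,0],
)

```text
clock: 36.35
tcp_pos: [0.5598, 0.0377, 0.1346]
tcp_rot: [[0.176, 0.984, -0.001], [0.984, -0.176, -0.003], [-0.003, -0.0, -1.0]]
ft_force: [-4.8, -19.6, 3.4]
gripper_width: -0.0002
```

```bash
python3 -c "
from sp import *
o=st();print(o['torque'])"
```

```text
36.35 tcp [559.8  37.7 134.6] loc [ -1.1 -84.6] F [ -4.8 -19.6   3.4] w -0.2
[[ 1.755e-01  9.845e-01 -1.000e-03]
 [ 9.845e-01 -1.755e-01 -3.200e-03]
 [-3.300e-03 -5.000e-04 -1.000e+00]]
[-2.93958317  0.83494417 -0.0130787 ]
```

>>> apply_moves(
  targets=[1,-1,0,0,0,1,-2,0,0,0,1,0,0,-5,0,1,0,0,-5,0,1,-5,0,-3,0,1,-5,0,0,0,1,-5,0,0,0,1,0,0,0,0],
)

```text
clock: 37.35
tcp_pos: [0.5275, -0.1413, 0.2645]
tcp_rot: [[0.179, 0.984, -0.0], [0.984, -0.179, -0.0], [-0.0, -0.0, -1.0]]
ft_force: [0.0, -0.6, 0.0]
gripper_width: -0.0002
```

```bash
python3 -c "
from sp import *
p,d=cap('scene','s17');cv2.imwrite('pics/s17z.png',cv2.resize(p[150:260,220:345],None,fx=6,fy=5.3,interpolation=cv2.INTER_CUBIC))
p,d=cap('top','t17');cv2.imwrite('pics/t17z.png',cv2.resize(p[150:280,180:310],None,fx=6,fy=4.6,interpolation=cv2.INTER_CUBIC))
o=st()
h=cv2.cvtColor(p,cv2.COLOR_BGR2HSV).astype(int)
W=pts('top',d);m=np.zeros(d.shape,bool);m[185:245,230:310]=1
m&=((h[...,0]<7)|(h[...,0]>173))&(h[...,1]>130)
X=W[m];X=X[X[:,2]>.04];L=loc(X[:,:2]);print('red',len(X),L.min(0),L.max(0),X[:,2].min(),X[:,2].max())
"
```

```text
37.45 tcp [ 528.2 -138.6  264.6] loc [  -1.5 -263.7] F [0.2 0.2 0.3] w 0.2
[[ 1.766e-01  9.843e-01  0.000e+00]
 [ 9.843e-01 -1.766e-01  3.000e-04]
 [ 3.000e-04 -0.000e+00 -1.000e+00]]
red 27 [ 14.24734239 -68.53311647] [ 15.15191542 -64.7879503 ] 0.06881119013030634 0.09641851090193487
```

View pics/s17z.png

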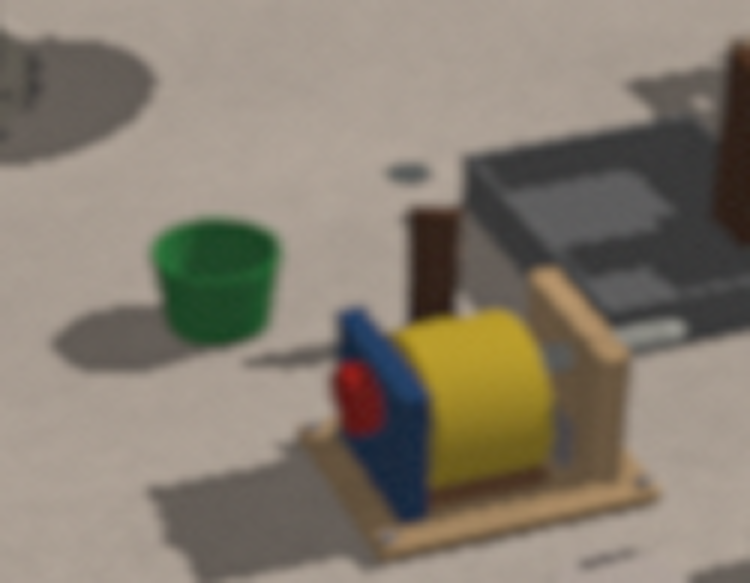

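View pics/t17z.png

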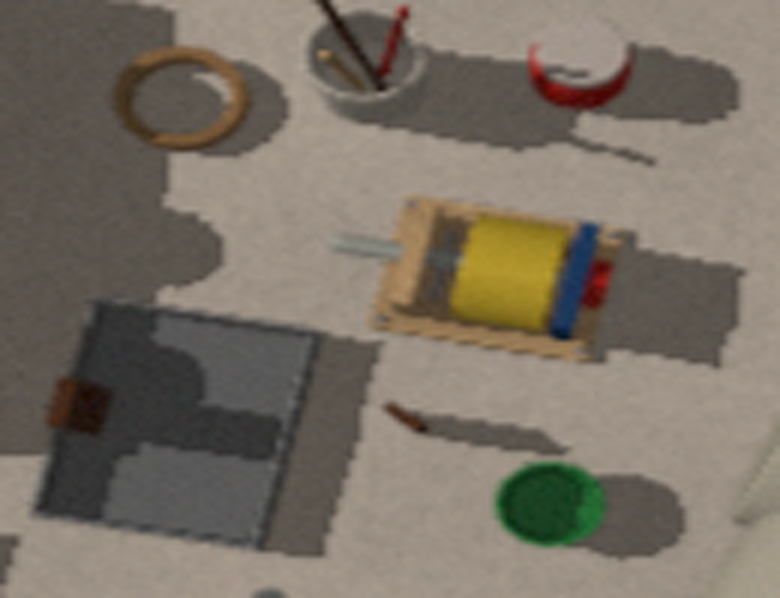

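```bash
python3 -c "
from h import *
for n,f in(('top','t17'),('scene','s17')):
    W=pts(n,np.load('pics/%s.npy'%f)).reshape(-1,3);W=W[np.isfinite(W[:,0])];L=loc(W[:,:2])
    m=(abs(L[:,0]+1)<12)&(L[:,1]>62)&(L[:,1]<125)&(W[:,2]>.058)&(W[:,2]<.09)
    print(n,m.sum(),'tip y',np.percentile(L[m,1],[90,97,100]).round(1))
    m=(abs(L[:,0]+1)<10)&(L[:,1]<-50)&(L[:,1]>-95)&(W[:,2]>.06)&(W[:,2]<.085);print('head face y',np.percentile(L[m,1],[3,20,50]).round(1) if m.any() else None)
    m=(abs(L[:,0])<40)&(abs(L[:,0])>24)&(L[:,1]<-50)&(L[:,1]>-95)&(W[:,2]>.04)&(W[:,2]<.09);print('cheek face',np.percentile(L[m,1],[3,20,50]).round(1) if m.any() else None)
    m=(abs(L[:,0])<40)&(W[:,2]>.09)&(W[:,2]<.108)&(abs(L[:,1])<75);print('cheeks y',np.percentile(L[m,1],[0,1,99,100]).round(1))
"
```

```text
Traceback (most recent call last):
ValueError: operands could not be broadcast together with shapes (2,) (234245,)
```

```bash
sed -i 's/np.array(p\[:2\])/np.array(p)[...,:2]/' h.py; python3 -c "
from h import *
for n,f in(('top','t17'),('scene','s17')):
    W=pts(n,np.load('pics/%s.npy'%f)).reshape(-1,3);W=W[np.isfinite(W[:,0])];L=loc(W[:,:2])
    m=(abs(L[:,0]+1)<12)&(L[:,1]>62)&(L[:,1]<125)&(W[:,2]>.058)&(W[:,2]<.09)
    print(n,m.sum(),'tip y',np.percentile(L[m,1],[90,97,100]).round(1))
    m=(abs(L[:,0]+1)<10)&(L[:,1]<-50)&(L[:,1]>-95)&(W[:,2]>.06)&(W[:,2]<.085);print('head face y',np.percentile(L[m,1],[3,20,50]).round(1) if m.any() else None)
    m=(abs(L[:,0])<40)&(abs(L[:,0])>24)&(L[:,1]<-50)&(L[:,1]>-95)&(W[:,2]>.04)&(W[:,2]<.09);print('cheek face',np.percentile(L[m,1],[3,20,50]).round(1) if m.any() else None)
    m=(abs(L[:,0])<40)&(W[:,2]>.09)&(W[:,2]<.108)&(abs(L[:,1])<75);print('cheeks y',np.percentile(L[m,1],[0,1,99,100]).round(1))
"
```

```text
top 47 tip y [101.9 106.4 107.9]
head face y [-72.9 -72.1 -70.8]
cheek face None
cheeks y [-71.5 -66.4  58.2  58.7]
scene 54 tip y [104.4 109.4 110.1]
head face y [-73.2 -72.8 -72.1]
cheek face [-60.3 -58.9 -58.1]
cheeks y [-73.5 -68.4  58.9  61.4]
```

```bash
python3 -c "
from station import ctrl
print(ctrl.close_job())"
```

```text
the job is handed in; nothing more can be done
None
```

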